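# Change the batch on the ink stirrer

## Task

The jars on the flat ink stirrer are done: first slide the control unit's switch off, away from its white dot. With it off, stand the finished jars upright in the wooden tray, stand every jar waiting on the table in front centred on a stirring spot of its own, and turn the speed sleeve so its white line clicks in at the mark of three dots. Then slide the switch back on, toward its white dot, and leave the glue stick, eraser and pencil sharpener alone.

Things in the scene. Friction and masses are not known exactly. Their poses are not given: they have to be found in the camera images.
- control_unit: fixed grey box, 160 x 110 x 30 mm (its x, y, z), standing on the table at the right, turned a little about the vertical; origin at the centre of its underside, top at z = 0.030 in its frame. On top, the slide switch at x = -0.045 (nearer the robot) and the speed sleeve at x = +0.035, both on its middle line y = 0. It does not move and stands level on the table (z = 0).
- power_switch (a joint): slide switch flush in the unit's top, 0 = off, 0.014 m = on (it moves along the unit's +y, toward the white dot that lies on the top beyond the +y end of its slot). A detent holds it at either end and pushes it apart from the middle (0.007): about 4 N along the slot takes it across, then it snaps over by itself. On at the start.
- switch_ridge (a point): middle of the top edge of the switch's small ridge, which stands 6 mm above the unit's top; the ridge is 14 mm along the unit's x and 4 mm thick along y, and is what to push. It moves with the switch; off it is at y = -0.007, on at y = +0.007 in the unit's frame. The top around it is flat and free for 50 mm.
- speed_sleeve (a joint): angle of the speed sleeve, rad, growing clockwise seen from above. Detents at 0 (one dot), 0.5 (two dots), 1.0 (three dots) and 1.5 (four dots), with stops just beyond the first and the last; let go within 0.15 of a detent it centres itself. A torque of about 0.07 N m takes it over. It starts at one or two dots.
- sleeve_top (a point): centre of the top of the speed sleeve, on its axis, which is vertical. The sleeve is a ribbed black upright cylinder 41 mm in diameter, its sides standing 1 to 31 mm above the unit's top; it can be gripped across its sides from above in any direction and turned. A white line on its side and top points at one of four rows of 1 to 4 white dots on the unit's top.
- stirrer: fixed flat aluminium plate, 140 x 280 x 20 mm (its x, y, z), on the table ahead of the robot, turned a little; origin at the centre of its underside, top at z = 0.020 in its frame. Three stirring spots in a row along its y, 76 mm apart. No moving parts that can be seen.
- spot_1 (a point): centre of a round black stirring spot (68 mm in diameter, flush) on the top of the stirrer, where a jar's underside is to be centred; the one on the left (+y).
- spot_2 (a point): centre of a round black stirring spot (68 mm in diameter, flush) on the top of the stirrer, where a jar's underside is to be centred; the middle one.
- spot_3 (a point): centre of a round black stirring spot (68 mm in diameter, flush) on the top of the stirrer, where a jar's underside is to be centred; the one on the right (-y).
- tray: fixed shallow open wooden tray on the left, 160 x 160 mm outside, walls 6 mm thick and 16 mm high, floor 6 mm above the table; origin at the centre of its underside. Empty at the start; room for three jars standing clear of one another.
- finished_jar_1: jar of printing ink, closed with a screw lid, round, 48 mm in diameter and 50 mm tall, about 0.11 kg, standing upright; origin at the centre of its underside, z up. A finished jar: at the start it stands on one of the stirrer's spots. Two or three of the three finished jars are present.
- finished_jar_2: jar of printing ink, closed with a screw lid, round, 48 mm in diameter and 50 mm tall, about 0.11 kg, standing upright; origin at the centre of its underside, z up. A finished jar: at the start it stands on one of the stirrer's spots. Two or three of the three finished jars are present.
- finished_jar_3: jar of printing ink, closed with a screw lid, round, 48 mm in diameter and 50 mm tall, about 0.11 kg, standing upright; origin at the centre of its underside, z up. A finished jar: at the start it stands on one of the stirrer's spots. Two or three of the three finished jars are present.
- waiting_jar_1: jar of printing ink, closed with a screw lid, round, 48 mm in diameter and 50 mm tall, about 0.11 kg, standing upright; origin at the centre of its underside, z up. A waiting jar: at the start it stands on the table between the robot and the stirrer. Two or three of the three waiting jars are present.
- waiting_jar_2: jar of printing ink, closed with a screw lid, round, 48 mm in diameter and 50 mm tall, about 0.11 kg, standing upright; origin at the centre of its underside, z up. A waiting jar: at the start it stands on the table between the robot and the stirrer. Two or three of the three waiting jars are present.
- waiting_jar_3: jar of printing ink, closed with a screw lid, round, 48 mm in diameter and 50 mm tall, about 0.11 kg, standing upright; origin at the centre of its underside, z up. A waiting jar: at the start it stands on the table between the robot and the stirrer. Two or three of the three waiting jars are present.
- glue_stick: bystander: glue stick standing upright, 26 mm in diameter, 87 mm tall; origin at the centre of its underside.
- eraser: bystander: eraser, 19 x 43 x 13 mm, lying on the table in front of the tray; origin at the centre of its underside.
- sharpener: bystander: small pencil sharpener, 15 x 26 x 14 mm, lying beyond the right end of the stirrer; origin at the centre of its underside.

How it is judged:
By the outcome, as a careful person would: the job done as asked, in the order asked, and still so for the second after the job is handed in, with the robot touching nothing.
Of finished_jar_1, finished_jar_2, finished_jar_3 only 2 to 3 are there at a start; the rules pass over those that are not, and their reading is None.
Of waiting_jar_1, waiting_jar_2, waiting_jar_3 only 2 to 3 are there at a start; the rules pass over those that are not, and their reading is None.
At some moment in a run one of waiting_jar_1, waiting_jar_2, waiting_jar_3, finished_jar_1, finished_jar_2, finished_jar_3 may be knocked a few centimetres aside while the robot is not near it.
It also fails if it takes over 210 s, if anything falls off the work surface, if the arm or the gripper's body presses on something with over 40 N, if the wrist force passes 120 N, or if a joint passes its speed limit or range.

## Robot

A 7-joint arm with a two-finger parallel gripper is mounted at the origin on a cart in front of the work surface, level with it; the furniture and walls round the work are solid. World frame = base frame: x ahead of the robot, y to its left, z up, the work surface at z = 0. Lengths are in mm, angles in degrees, forces in N, time in s.
With the tool pointing down it reaches from about 350 to 900 mm from the base axis. Payload 8.1 kg.
Tool frame: the origin (TCP) lies between the finger pads; the fingertips stand 14 mm ahead of it and the grasp point (between the pads) lies 5 mm behind it (nose_length is the distance from the TCP to the fingertips, in mm); z points along the fingers, y is the direction in which the jaws open and shut (so a half turn about z gives the same grasp; the last joint's range is limited). The gripper opens to 92 mm and grips with 3 to 60 N. Pads are 19 mm wide; open, the fingers measure 130 mm over their backs; the gripper's body (75 mm by 190 mm) begins 47 mm behind the grasp point.
Start: joints at [66.601, 24.895, 1.432, 90.138, -0.665, 64.973, -4.303], TCP at [188.136, -596.025, 240.742] pointing down, gripper open.
Joint ranges: [-149.89, 149.89], [-25.12, 119.58], [-72.63, 75.52], [4.76, 147.25], [-75.54, 255.54], [6.69, 114.76], [-157.13, 157.13]. Speed limits (degrees/s): [127.2, 127.2, 172.46, 172.46, 180, 180, 180].

## Interface

Orientations are given as a 3x3 rotation matrix whose columns are the frame's x, y, z axes.
In Python, from bench import get_state, capture, calibration, close_job, nose_length gives the robot as it stands.
- The arm moves only by the shell command python3 -m crank 'ROWS'. ROWS is JSON, a list of rows, each a list of 7 numbers: the closure, from -1 (fully open) to 1 (shut), then the shift along the tool's x, y, z in m, then the turn, a rotation vector about the tool's x, y, z in degrees. In form: [[gripper, x, y, z, wx, wy, wz], ...]. A call has 1 to 20 rows; each row shifts and turns the pose as measured when the row begins, along the tool's axes as they then stand; what a row does not reach is not made up. A row lasts 1/10 s, in which the tool goes at most 50 mm and 8.59 degrees, less where a joint would pass 70% of its speed; a pose out of reach is approached as far as the arm can. A call is refused whole if a number of a shift passes 0.05 or a number of a turn 8.59, either way. A call with a gripper value outside its range is refused whole. The fingers move at their own pace and stop on an object; the grip force is fixed at half the most. Time passes only in rows, so rows that do not move let the fingers close. It gives the time, the measured TCP pose, the force and the opening at its end, in the units of the state.
- get_state(): the state, without advancing time (a new reading comes with each control period).
- capture(name): name is "side" or "top" or "wrist"; returns the picture (384x512x3 uint8, red, green, blue); there is no depth.
- calibration(name): a dict with "camera_matrix" (3x3 intrinsics, pixels), "R" (3x3) and "t" (3): a world point X has camera coordinates R X + t; the wrist camera has in their place "hand_eye" (4x4, takes a point from camera to tool coordinates, whose origin is the TCP and whose axes are the flange's). Camera axes: x right, y down, z forward; pixel columns grow to the right and rows downward; lengths in mm; the calibration is good to about 2 mm. A picture is of the moment at which its call begins: read the wrist's pose just before it. calibration takes no time and is no camera call.
- close_job(): hands the job in, once; it reports no verdict.
The state is a dict: "clock": time; "joints": joint angles; "dq": joint speeds; "joint_efforts": joint torques, N m; "tcp_pos": TCP position; "tcp_rot": TCP orientation; "contact_force": force on the tool from outside, world axes, zero at the start; "wrist_torque": the same for the moment, N m; "opening": finger opening in mm.
Only numpy, scipy, OpenCV 4.12 (cv2) and the standard library are available. Lean on these libraries where they do the work, as an engineer would, in place of code of your own. Each camera call takes 0.05 s, during which the arm holds its last target. There are 200 camera calls.

## Working session

There is one attempt and no reset: what is moved stays moved. The work goes in short steps, Python scripts to look and compute and a shell command to move; the robot and the scene stay as the last step left them, time stands still between calls to the robot, and variables do not carry over. Pictures are saved under pics/ and viewed, about 12 in all and at most 16, crops included, and the job is handed in when it is done.

```bash
ls; mkdir -p pics
python3 - <<'E'
from bench import *
import cv2,numpy as np
s=get_state();print(s)
for n in("top","side"):
    c=calibration(n);print(n,c)
    cv2.imwrite(f"pics/{n}0.png",capture(n)[:,:,::-1])
print(calibration("wrist"),nose_length)
E
```

```text
pics
{'clock': 0.0, 'joints': array([66.60193387, 24.93782925,  1.43195815, 90.18817989, -0.66414476,
       64.97344331, -4.30254412]), 'dq': array([ 0.01764139,  0.02528242, -0.11818238, -0.02127146, -0.02263526,
       -0.06122126, -0.01353693]), 'joint_efforts': array([-2.01774892e-04, -6.67848372e+01,  9.85223427e-01, -3.14466119e+01,
       -6.04266627e-02,  4.26281698e-02,  2.46890295e-04]), 'tcp_pos': array([ 187.93322426, -595.56932153,  239.93647071]), 'tcp_rot': array([[ 9.53637641e-01,  3.00956563e-01, -6.29491293e-04],
       [ 3.00957179e-01, -9.53636536e-01,  1.46104246e-03],
       [-1.60595579e-04, -1.58275501e-03, -9.99998735e-01]]), 'contact_force': array([ 0.45410046, -0.2052154 , -0.20677405]), 'wrist_torque': array([ 0.00801314, -0.02472812,  0.02472561]), 'opening': 91.94302408123602}
top {'camera_matrix': array([[498.56878011,   0.        , 250.53079776],
       [  0.        , 498.56878011, 195.2878817 ],
       [  0.        ,   0.        ,   1.        ]]), 'R': array([[-0.00645045, -0.99982882,  0.01734147],
       [-0.98413923,  0.00327288, -0.17736758],
   
[... 325 characters left out ...]
.0160584 ],
       [-0.09370978, -0.40669535, -0.90874494],
       [ 0.1663988 ,  0.89352486, -0.41704287]]), 't': array([-519.98744142,  110.77670963, 1345.2976928 ])}
{'camera_matrix': array([[268.04114632,   0.        , 257.38391195],
       [  0.        , 268.04114632, 191.946909  ],
       [  0.        ,   0.        ,   1.        ]]), 'hand_eye': array([[-1.45666672e-04, -9.59123110e-01, -2.82989113e-01,
         7.68843062e+01],
       [ 9.99998472e-01, -6.32734395e-04,  1.62975786e-03,
         8.97304140e-01],
       [-1.74219538e-03, -2.82988443e-01,  9.59121737e-01,
        -1.43952756e+02],
       [ 0.00000000e+00,  0.00000000e+00,  0.00000000e+00,
         1.00000000e+00]])} 14.0
```

View pics/top0.png

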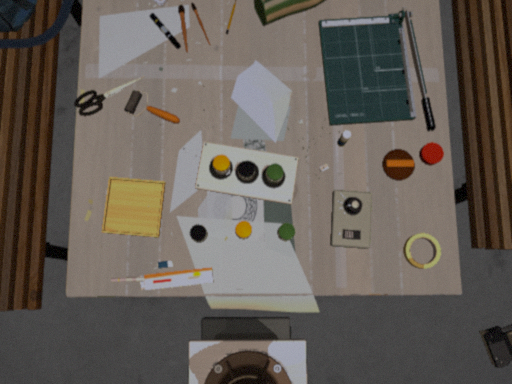

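View pics/side0.png

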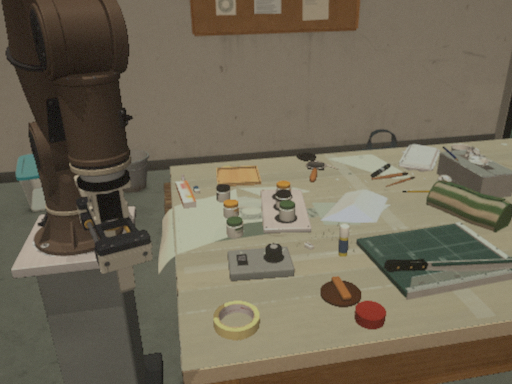

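The top view shows three finished jars at about (221,165), (247,171) and (274,174). The waiting jars are at (199,232), (243,230) and (287,231), the tray at (134,207), and the unit at (350,219) with the sleeve at (353,205) and the switch at (351,236). The side view agrees, and the arm is clear of the work.

```bash
cat > h.py <<'E'
from bench import *
import cv2,numpy as np
def ray(name,uv,s=None):
    c=calibration(name);d=np.linalg.inv(c["camera_matrix"])@np.array([uv[0],uv[1],1.])
    if name=="wrist":
        H=np.array(c["hand_eye"]);R=s["tcp_rot"];return s["tcp_pos"]+R@H[:3,3],R@H[:3,:3]@d
    R=c["R"];return -R.T@c["t"],R.T@d
def onz(name,uv,z,s=None):
    o,d=ray(name,uv,s);return o+d*(z-o[2])/d[2]
def proj(name,X,s=None):
    c=calibration(name);X=np.asarray(X,float)
    if name=="wrist":
        H=np.array(c["hand_eye"]);p=H[:3,:3].T@(s["tcp_rot"].T@(X-s["tcp_pos"])-H[:3,3])
    else:p=c["R"]@X+c["t"]
    p=c["camera_matrix"]@p;return p[:2]/p[2]
def shot(name,tag):
    s=get_state();im=capture(name)[:,:,::-1].copy();cv2.imwrite(f"pics/{tag}.png",im);return s,im
def delta(s,P,yaw=None):
    """tool-frame shift (m) to world point P, and turn about tool z (deg) to make tool y point along yaw(mod180), tool down"""
    R=s["tcp_rot"];d=R.T@(np.asarray(P)-s["tcp_pos"])/1000
    cur=np.degrees(np.arctan2(R[1,1],R[0,1]))
    t=None
    if yaw is not None:
        t=-((yaw-cur+90)%180-90)
    return d.round(4),cur.round(1),t
E
python3 - <<'E'
from h import *
im=cv2.imread("pics/top0.png")
a=cv2.resize(im[140:250,100:300],None,fx=4,fy=4,interpolation=cv2.INTER_CUBIC)
cv2.imwrite("pics/cropA.png",a)
b=cv2.resize(im[180:260,315:390],None,fx=7,fy=7,interpolation=cv2.INTER_CUBIC)
cv2.imwrite("pics/cropB.png",b)
E
```

```text
(no output)
```

View pics/cropA.png

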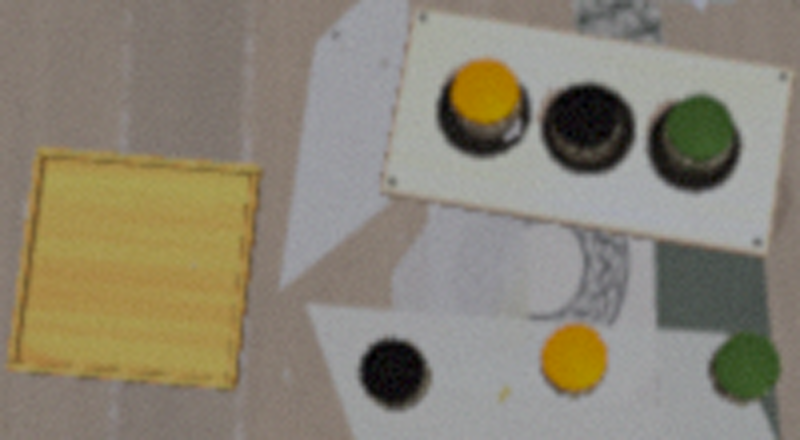

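View pics/cropB.png

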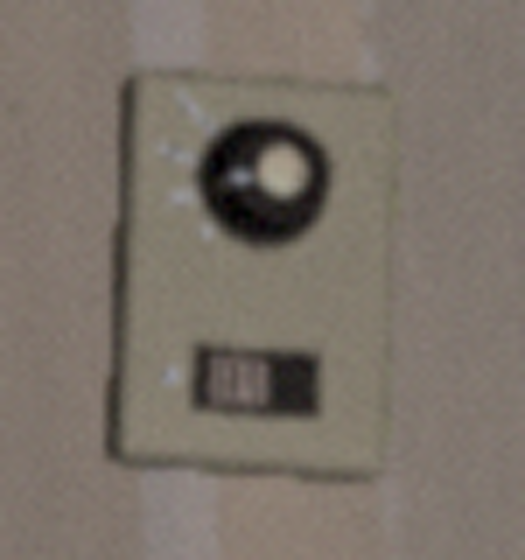

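Crop A shows the stirrer's corners, the tray rim and six jar lids clearly. Crop B shows the unit, with the white dot left of the switch (that is +y, where the light slider now sits) and the dot rows left of the sleeve, 4 dots at the top down to 1 dot at the bottom.

Run:
```python
from h import *
A=lambda x,y:((x+.5)/4-.5+100,(y+.5)/4-.5+140)
B=lambda x,y:((x+.5)/7-.5+315,(y+.5)/7-.5+180)
def quad(n,pts,z):
    P=np.array([onz("top",p,z)[:2] for p in pts]);print(n,P.mean(0).round(1))
    e=np.roll(P,-1,0)-P;print('  edges',np.linalg.norm(e,axis=1).round(1),np.degrees(np.arctan2(e[:,1],e[:,0])).round(1))
quad("stir",[A(418,10),A(790,70),A(768,252),A(383,192)],20)
quad("tray",[A(38,150),A(260,165),A(235,388),A(10,370)],16)
quad("unit",[B(135,75),B(390,90),B(378,470),B(120,458)],30)
print("dot",onz("top",B(172,375),30),"switch mid",onz("top",B(257,380),30),"slider",onz("top",B(240,378),31),"sleeve",onz("top",B(265,180),50))
im=cv2.imread("pics/top0.png");hsv=cv2.cvtColor(im,cv2.COLOR_BGR2HSV)
M={'or':cv2.inRange(hsv,(10,170,120),(30,255,255)),'gr':cv2.inRange(hsv,(45,90,30),(75,255,255)),'bk':cv2.inRange(hsv,(0,0,0),(180,255,45))}
for k,m in M.items():
    n,l,st,c=cv2.connectedComponentsWithStats(m)
    for i in range(1,n):
        if 120<st[i,4]<900 and 185<c[i,0]<310 and 150<c[i,1]<250:
            print(k,c[i].round(1),st[i],'z50',onz("top",c[i],50)[:2].round(1),'z70',onz("top",c[i],70)[:2].round(1))
```

```text
stir [614.4   1.2]
  edges [270.7 133.6 275.2 135.3] [-99.6 172.   80.8  -9.9]
tray [517.5 320.5]
  edges [157.7 159.  156.9 157. ] [-94.1 175.1  85.1  -4.6]
unit [ 479.3 -288.6]
  edges [103.  153.1 102.2 154.3] [-93.6 175.4  87.1  -4.3]
dot [ 438.08857156 -253.43633505   30.        ] switch mid [ 435.94343324 -287.17915423   30.        ] slider [ 436.66887504 -280.22979615   31.        ] sleeve [ 513.04780069 -289.28202678   50.        ]
or [220.9 162.7] [213 155  17  16 204] z50 [634.9  74.5] z70 [629.9  73.7]
or [243.1 229.3] [236 222  15  16 194] z50 [447.8  13.1] z70 [445.6  13.2]
gr [274.5 171.7] [267 165  16  15 180] z50 [608.8 -75. ] z70 [604.2 -73.6]
gr [286.3 230.7] [279 223  16  16 187] z50 [ 443.5 -104.9] z70 [ 441.3 -103.1]
bk [246.6 170.5] [236 162  22  21 286] z50 [612.2   2.7] z70 [607.6   3. ]
bk [197.8 232.6] [191 226  15  15 180] z50 [439.2 136.5] z70 [437.1 134.8]
```

```bash
python3 -m crank '[[-1,0,0,0,0,0,7.2],[-1,0,0,0,0,0,7.2],[-1,0,0,0,0,0,7.2],[-1,0.025,-0.033,0.007,0,0,0],[-1,0.025,-0.033,0.007,0,0,0],[-1,0.025,-0.033,0.007,0,0,0],[-1,0.025,-0.033,0.007,0,0,0],[-1,0.025,-0.033,0.007,0,0,0],[-1,0.025,-0.033,0.007,0,0,0],[-1,0.025,-0.033,0.007,0,0,0],[-1,0.025,-0.033,0.007,0,0,0],[-1,0.025,-0.033,0.007,0,0,0],[-1,0.025,-0.033,0.007,0,0,0],[0.65,0,0,0,0,0,0],[0.65,0,0,0,0,0,0]]'
python3 - <<'E'
from h import *
s,im=shot("wrist","w1");print(s["tcp_pos"],s["tcp_rot"].round(3),s["opening"])
E
```

```text
clock: 1.6
tcp_pos: [472.4, -275.3, 161.6]
tcp_rot: [[0.996, -0.091, -0.008], [-0.091, -0.996, 0.007], [-0.008, -0.006, -1.0]]
contact_force: [-0.6, 0.1, -0.5]
opening: 80.5
[ 472.38360057 -275.27799981  161.5963989 ] [[ 0.996 -0.091 -0.008]
 [-0.091 -0.996  0.007]
 [-0.008 -0.006 -1.   ]] 80.53443402290483
```

View pics/w1.png

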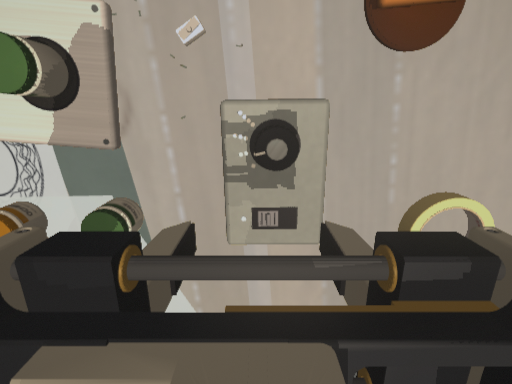

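Run:
```python
from h import *
im=cv2.imread("pics/w1.png");cv2.imwrite("pics/w1c.png",cv2.resize(im[90:255,210:345],None,fx=3.6,fy=3.6,interpolation=cv2.INTER_CUBIC))
```

```text
(no output)
```

View pics/w1c.png

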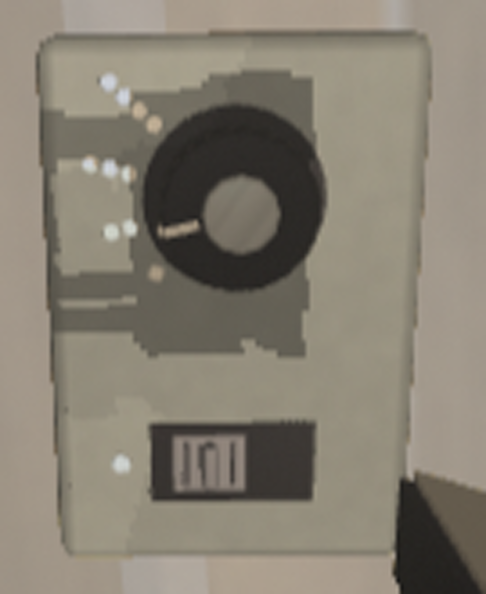

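The white line points at the two-dot row, so the sleeve is at 0.5. The switch slider sits by the white dot, so it is on.

Run:
```python
from h import *
s=get_state();k=3.6
P=lambda x,y,z:onz("wrist",((x+.5)/k-.5+210,(y+.5)/k-.5+90),z,s)[:2]
C=np.array([P(40,35,30),P(430,35,30),P(398,552,30),P(65,550,30)]);print(C.mean(0))
e=np.roll(C,-1,0)-C;print(np.linalg.norm(e,axis=1).round(1),np.degrees(np.arctan2(e[:,1],e[:,0])).round(1))
S=np.array([P(152,424,30),P(315,424,30),P(312,500,30),P(152,500,30)]);print("slot",S.mean(0).round(1),S.round(1))
sw=P(209,463,30.5);print("slider",sw);sl=P(241,214,61);print("sleevetop",sl,"dot",P(121,464,30));d=sl-S.mean(0);print(d,np.linalg.norm(d),np.degrees(np.arctan2(d[1],d[0])))
print(proj("wrist",[*S.mean(0),30],s))
```

```text
[ 482.73530869 -293.90377963]
[105.  154.3 105.1 153.9] [-95.2 175.5  84.6  -4.5]
slot [ 435.9 -290.4] [[ 450.6 -267. ]
 [ 446.2 -316.1]
 [ 421.2 -314. ]
 [ 425.6 -264.6]]
slider [ 436.57969458 -283.17567198]
sleevetop [ 515.85081685 -296.59680757] dot [ 438.43396126 -256.24190415]
[79.94676438 -6.16748891] 80.1843067876391 -4.411342587170545
[274.27926836 218.10203887]
```

```bash
python3 -m crank '[[0.65,-0.012,0.004,0.01,-0.4,0.45,0],[0.65,-0.012,0.004,0.02,0,0,0],[0.65,-0.011,0.003,0.02,0,0,0],[0.65,0,0,0.02,0,0,0],[0.65,0,0,0.01,0,0,0],[0.65,0,0,0,0,0,0],[0.65,0,0,0,0,0,0],[0.65,0,0,0,0,0,0],[0.65,0,0,0,0,0,0],[0.65,0,0,0,0,0,0],[0.65,0,0,0,0,0,0]]'
python3 -c "
from h import *
s,im=shot('wrist','w2');print(s['tcp_pos'],delta(s,[436.5,-283.4,46],-94.7),s['tcp_rot'].round(3))"
```

```text
clock: 2.75
tcp_pos: [433.2, -291.5, 83.7]
tcp_rot: [[0.995, -0.102, 0.005], [-0.102, -0.995, -0.006], [0.006, 0.006, -1.0]]
contact_force: [1.2, 0.7, 0.1]
opening: 16.0
[ 433.2167228  -291.502326     83.66698204] (array([ 0.0022, -0.0086,  0.0376]), np.float64(-95.8), np.float64(-1.144574377942135)) [[ 0.995 -0.102  0.005]
 [-0.102 -0.995 -0.006]
 [ 0.006  0.006 -1.   ]]
```

View pics/w2.png

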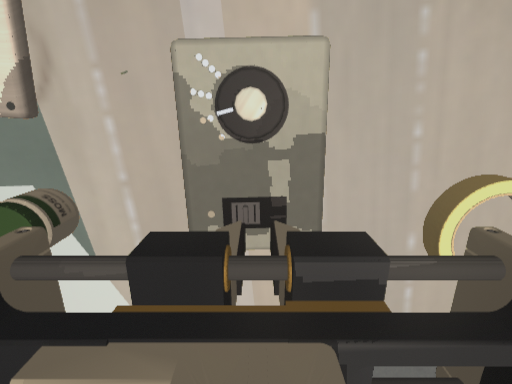

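```bash
python3 - <<'E'
from h import *
s=get_state()
for n,p,z in(("slot TL",(222,198),30),("slot TR",(287,197),30),("slider",(246,213),31),("cap",(251,104),61),("dot",(211,214),30)):print(n,onz("wrist",p,z,s)[:2].round(1))
E
python3 -m crank '[[0.65,0.0015,-0.006,0,0.15,-0.15,-0.5],[0.65,0.0,0.0,0,0,0,0],[0.65,0.0,0.0,0.0,0,0,0]]'
```

```text
slot TL [ 450.4 -267. ]
slot TR [ 445.9 -317. ]
slider [ 436.5 -284.1]
cap [ 515.6 -297.1]
dot [ 438.2 -256.6]
clock: 3.1
tcp_pos: [435.8, -284.9, 83.9]
tcp_rot: [[0.996, -0.092, 0.003], [-0.092, -0.996, -0.003], [0.003, 0.003, -1.0]]
contact_force: [-0.4, 0.2, -0.2]
opening: 16.2
```

```bash
python3 -m crank '[[0.65,0,-0.0005,0.012,0,0,0],[0.65,0,0,0.012,0,0,0],[0.65,0,0,0.006,0,0,0],[0.65,0,0,0,0,0,0],[0.65,0,0,0,0,0,0]]'
```

```text
clock: 3.6
tcp_pos: [435.2, -284.0, 50.0]
tcp_rot: [[0.996, -0.092, 0.001], [-0.092, -0.996, -0.002], [0.001, 0.002, -1.0]]
contact_force: [0.8, -0.6, 0.3]
opening: 16.0
```

```bash
python3 -m crank '[[0.65,0,0,0.003,0,0,0],[0.65,0,0,0,0,0,0],[0.65,0,0.005,0,0,0,0],[0.65,0,0.004,0,0,0,0],[0.65,0,0.003,0,0,0,0],[0.65,0,0.002,0,0,0,0]]'
```

```text
clock: 4.2
tcp_pos: [434.3, -298.9, 47.4]
tcp_rot: [[0.996, -0.091, 0.002], [-0.091, -0.996, -0.002], [0.002, 0.002, -1.0]]
contact_force: [-0.2, -1.0, -0.0]
opening: 15.9
```

```bash
python3 -m crank '[[0.65,0,0.002,0,0,0,0],[0.65,0,0.002,0,0,0,0],[0.65,0,0,0,0,0,0]]'; python3 -m crank '[[0.65,0,-0.003,-0.01,0,0,0],[0.65,0,0,-0.015,0,0,0],[-1,0,0,-0.03,0,0,0],[-1,0.02,0,-0.02,0,0,0],[-1,0.03,0,0,0,0,0],[-1,0.02,0,0,0,0,0],[-1,0,0,0,0,0,0]]'
python3 -c "
from h import *
s,im=shot('wrist','w3');print(s['tcp_pos'],delta(s,[515.7,-297,68],-94.7),s['tcp_rot'].round(3),s['opening'])
u,v=proj('wrist',[436,-291,30],s).astype(int);print(u,v);cv2.imwrite('pics/w3c.png',cv2.resize(im[max(v-180,0):v+60,u-100:u+100],None,fx=2.5,fy=2.5))"
```

```text
clock: 4.5
tcp_pos: [434.1, -302.6, 47.6]
tcp_rot: [[0.996, -0.091, 0.002], [-0.091, -0.996, -0.001], [0.002, 0.001, -1.0]]
contact_force: [-0.7, 0.7, 0.1]
opening: 15.8
clock: 5.2
tcp_pos: [505.4, -307.0, 130.8]
tcp_rot: [[0.996, -0.094, 0.004], [-0.094, -0.996, -0.004], [0.005, 0.004, -1.0]]
contact_force: [-0.3, -0.6, 0.2]
opening: 51.7
[ 505.37113155 -307.02458946  130.79960007] (array([ 0.0091, -0.0112,  0.0628]), np.float64(-95.4), np.float64(-0.6661439353670175)) [[ 0.996 -0.094  0.004]
 [-0.094 -0.996 -0.004]
 [ 0.005  0.004 -1.   ]] 51.68206476864341
246 262
```

View pics/w3c.png

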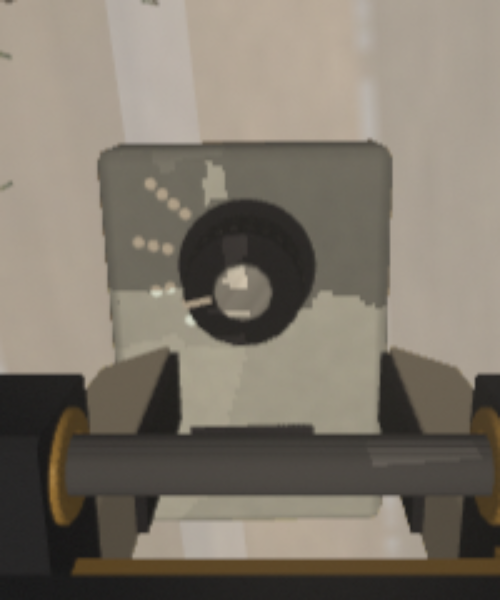

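The fingers hide the switch here, so I'm raising the arm to check it before going on.

```bash
python3 -m crank '[[-1,-0.01,-0.005,-0.01,0,0,-0.5],[-1,-0.012,-0.003,-0.015,0,0,0],[-1,0,0,0,0,0,0],[-1,0,0,0,0,0,0]]'
python3 -c "
from h import *
s,im=shot('wrist','w4');print(s['tcp_pos'],s['opening'])
g=cv2.cvtColor(im,cv2.COLOR_BGR2GRAY)
y=np.array([.082,.9966]);x=np.array([.9966,-.082])
for q in(-28,-24,-20,-16,-12,-8,-4,0,4,8,12,16,20,24,28):
  print(q,[int(g[tuple(proj('wrist',[*(np.array([436,-291])+q*y+a*x),30],s)[::-1].round().astype(int))]) for a in(-6,-3,0,3,6)],proj('wrist',[*(np.array([436,-291])+q*y),30],s).round())
"
```

```text
clock: 5.65
tcp_pos: [475.7, -295.7, 157.0]
tcp_rot: [[0.996, -0.086, -0.002], [-0.086, -0.996, -0.003], [-0.001, 0.003, -1.0]]
contact_force: [-0.4, 0.1, -0.0]
opening: 87.6
[ 475.67821287 -295.74654004  157.0005206 ] 87.56826967929939
-28 [140, 139, 139, 140, 140] [280. 224.]
-24 [76, 72, 73, 74, 74] [277. 224.]
-20 [52, 52, 53, 54, 55] [273. 224.]
-16 [128, 129, 131, 130, 129] [269. 225.]
-12 [110, 107, 125, 126, 128] [266. 225.]
-8 [128, 129, 129, 126, 108] [262. 225.]
-4 [123, 123, 123, 83, 108] [258. 225.]
0 [78, 78, 79, 79, 104] [255. 225.]
4 [93, 93, 93, 93, 94] [251. 225.]
8 [49, 50, 51, 50, 51] [248. 225.]
12 [50, 49, 50, 51, 51] [244. 225.]
16 [51, 51, 51, 53, 53] [240. 225.]
20 [52, 51, 52, 52, 52] [237. 225.]
24 [50, 52, 51, 52, 52] [233. 225.]
28 [145, 147, 147, 147, 146] [229. 225.]
```

The slider now spans -17 to +5 mm, so the switch is off. Next is the sleeve.

```bash
python3 -m crank '[[-1,0.012,-0.001,0.015,0,0,0],[-1,0.012,-0.001,0.02,0,0,0],[-1,0.01,0,0.02,0,0,0],[-1,0,0,0.005,0,0,0],[-1,0,0,0,0,0,0],[-1,0,0,0,0,0,0]]'
python3 -c "
from h import *
s=get_state();print(s['joints'],delta(s,[515.7,-297,50]))"
```

```text
clock: 6.3
tcp_pos: [508.7, -297.8, 94.7]
tcp_rot: [[0.996, -0.088, -0.003], [-0.088, -0.996, -0.003], [-0.003, 0.003, -1.0]]
contact_force: [-0.2, 0.9, 0.4]
opening: 91.8
[ 25.86775263  30.61023433  -1.2224379  104.08641732   1.2050823
  45.40037761 -71.05342589] (array([ 0.007 , -0.0015,  0.0446]), np.float64(-95.0), None)
```

```bash
python3 -m crank '[[-1,0.006,-0.001,0.013,0,0,0],[-1,0,0,0.013,0,0,0],[-1,0,0,0.01,0,0,0],[-1,0,0,0.003,0,0,0],[-1,0,0,0,0,0,0],[0.3,0,0,0,0,0,0],[0.3,0,0,0,0,0,0],[0.3,0,0,0,0,0,0],[0.3,0,0,0,0,0,0],[0.3,0,0,0,0,0,0],[0.3,0,0,0,0,0,0],[0.3,0,0,0,0,0,0],[0.3,0,0,0,0,0,0]]'
```

```text
clock: 7.6
tcp_pos: [515.5, -295.9, 55.0]
tcp_rot: [[0.996, -0.087, -0.0], [-0.087, -0.996, -0.002], [-0.0, 0.002, -1.0]]
contact_force: [-0.5, -3.8, -1.5]
opening: 40.2
```

```bash
python3 -m crank '[[0.3,0,0,0,0,0,6],[0.3,0,0,0,0,0,6],[0.3,0,0,0,0,0,6],[0.3,0,0,0,0,0,5],[0.3,0,0,0,0,0,0],[0.3,0,0,0,0,0,0]]'
python3 -c "
from h import *
s=get_state();print(delta(s,[0,0,0]),s['wrist_torque'])"
```

```text
clock: 8.2
tcp_pos: [515.5, -296.3, 55.0]
tcp_rot: [[0.877, -0.48, -0.0], [-0.48, -0.877, -0.002], [0.001, 0.002, -1.0]]
contact_force: [-0.5, 1.0, 0.3]
opening: 40.5
(array([-0.5945, -0.0123,  0.0545]), np.float64(-118.7), None) [0.09571825 0.06782341 0.00810981]
```

```bash
python3 -m crank '[[0.3,0,0,0,0,0,3.8],[0.3,0,0,0,0,0,0],[0.3,0,0,0,0,0,0],[-1,0,0,0,0,0,0],[-1,0,0,0,0,0,0],[-1,0,0,0,0,0,0],[-1,0,0,0,0,0,0],[-1,0,0,0,0,0,0],[-1,0,0,0,0,0,0],[-1,0,0,-0.015,0,0,0],[-1,0,0,-0.03,0,0,-6],[-1,0,0,-0.03,0,0,-6],[-1,0,0,-0.02,0,0,-6],[-1,-0.02,0,0,0,0,-6],[-1,-0.02,0,0,0,0,0]]'
python3 -c "
from h import *
s,im=shot('wrist','w5');print(s['tcp_pos'],delta(s,[0,0,0]))
u,v=proj('wrist',[500,-295,30],s).astype(int);print(u,v);cv2.imwrite('pics/w5c.png',cv2.resize(im[max(v-80,0):v+80,u-80:u+80],None,fx=3,fy=3))
t=shot('top','t1')"
```

```text
clock: 9.7
tcp_pos: [477.3, -289.1, 153.4]
tcp_rot: [[0.993, -0.117, 0.0], [-0.117, -0.993, -0.004], [0.001, 0.004, -1.0]]
contact_force: [-0.5, -0.5, 0.1]
opening: 91.8
[ 477.2600283  -289.08105004  153.353549  ] (array([-0.508 , -0.2316,  0.1522]), np.float64(-96.7), None)
259 168
```

View pics/w5c.png

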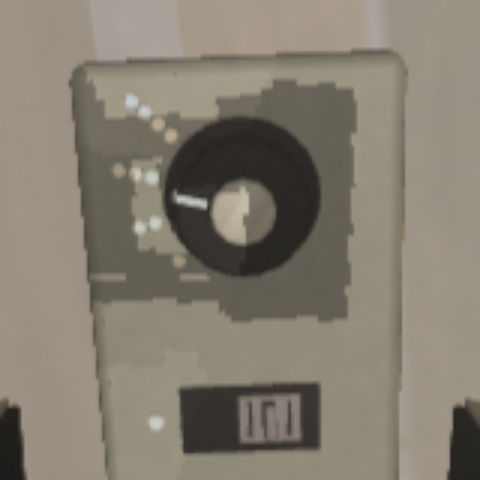

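The line is at the three-dot row and the switch is off. Now I'm flying to view the stirrer, with the jaws turned along x.

```bash
python3 -m crank '[[-1,0.005,-0.01,-0.03,0,0,0],[-1,0.013,-0.035,-0.03,0,0,0],[-1,0.013,-0.04,-0.007,0,0,0],[-1,0.013,-0.04,0,0,0,0],[-1,0.013,-0.04,0,0,0,0],[-1,0.013,-0.04,0,0,0,0],[-1,0.013,-0.04,0,0,0,0],[-1,0.013,-0.03,0,0,0,0],[-1,0,0,0,0,0,-8],[-1,0,0,0,0,0,-8],[-1,0,0,0,0,0,-8],[-1,0,0,0,0,0,-8],[-1,0,0,0,0,0,-8],[-1,0,0,0,0,0,-8],[-1,0,0,0,0,0,-8],[-1,0,0,0,0,0,-8],[-1,0,0,0,0,0,-8],[-1,0,0,0,0,0,-8]]'
python3 -c "
from h import *
s,im=shot('wrist','w6');print(s['tcp_pos'],delta(s,[0,0,0]),s['joints'])"
```

```text
clock: 11.6
tcp_pos: [622.0, -11.1, 218.3]
tcp_rot: [[0.251, 0.968, 0.001], [0.968, -0.251, 0.002], [0.003, 0.0, -1.0]]
contact_force: [-0.5, 0.2, 0.9]
opening: 91.7
[621.9534005  -11.07075079 218.25167075] (array([-0.1458, -0.6049,  0.2177]), np.float64(-14.5), None) [ 11.67599586  27.68747263 -22.85964401  90.77136853  11.45946128
  63.81107149 -28.41511125]
```

View pics/w6.png

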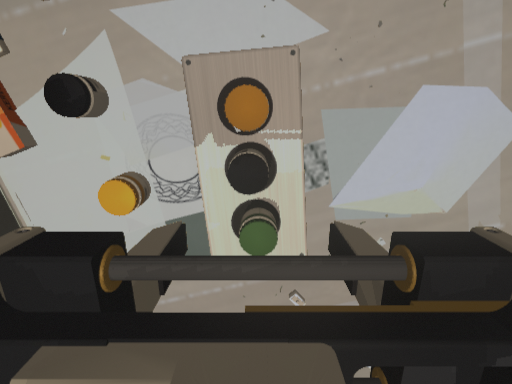

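Run:
```python
from h import *
s=get_state();im=cv2.imread("pics/w6.png");hsv=cv2.cvtColor(im,cv2.COLOR_BGR2HSV);s0=s
M={'or':cv2.inRange(hsv,(8,150,80),(28,255,255)),'gr':cv2.inRange(hsv,(45,80,20),(80,255,255)),'bk':cv2.inRange(hsv,(0,0,0),(180,255,42))}
for k,m in M.items():
    cs,_=cv2.findContours(m,0,1)
    for c in cs:
        if 500<cv2.contourArea(c)<5000 and cv2.boundingRect(c)[1]+cv2.boundingRect(c)[3]<262:
            (u,v),r=cv2.minEnclosingCircle(c);x,y,w,h=cv2.boundingRect(c)
            print(k,(x,y,w,h),*[(z,onz("wrist",(x+w/2-.5,y+h/2-.5),z,s)[:2].round(1)) for z in(20,50,70)])
C=[onz("wrist",p,20,s)[:2] for p in((183,57),(298,46))];print(C,np.linalg.norm(C[1]-C[0]),np.degrees(np.arctan2(*(C[1]-C[0])[::-1])))
# right edge points
E=[onz("wrist",p,20,s)[:2] for p in((298,46),(304,230))];d=E[1]-E[0];print(np.degrees(np.arctan2(d[1],d[0])))
```

```text
or (98, 179, 39, 37) (20, array([433. ,   2.9])) (50, array([451.3,   8.1])) (70, array([463.4,  11.5]))
or (225, 84, 44, 48) (20, array([630.1,  71.4])) (50, array([631. ,  70.6])) (70, array([631.7,  70. ]))
gr (239, 221, 38, 35) (20, array([ 600.8, -101.1])) (50, array([604.3, -86.8])) (70, array([606.7, -77.3]))
bk (44, 73, 46, 44) (20, array([423.9, 138.3])) (50, array([443. , 131.6])) (70, array([455.7, 127.1]))
[array([572.81146906, 143.28842439]), array([704.46573907, 122.21205621])] 133.33064203967936 -9.0952352072223
-99.51336704841182
```

```bash
python3 -m crank '[[-1,0,0,0,0,0,-4],[-1,0.02,0,0.01,0,0,0],[-1,0.025,-0.001,0.02,0,0,0],[-1,0.02,-0.001,0.02,0,0,0],[-1,0.01,-0.001,0.02,0,0,0],[-1,0,0,0.02,0,0,0],[-1,0,0,0,0,0,0],[-1,0,0,0,0,0,0]]'
python3 -c "
from h import *
s=get_state();print(delta(s,[631.7,70,53]))"
```

```text
clock: 12.45
tcp_pos: [637.4, 67.4, 124.6]
tcp_rot: [[0.198, 0.98, 0.002], [0.98, -0.198, 0.005], [0.005, 0.001, -1.0]]
contact_force: [0.2, -0.3, -0.4]
opening: 91.5
(array([ 0.001 , -0.0062,  0.0716]), np.float64(-11.4), None)
```

```bash
python3 -m crank '[[-1,0.001,-0.005,0.01,0,0,0],[-1,0,0,0.02,0,0,0],[-1,0,0,0.02,0,0,0],[-1,0,0,0.009,0,0,0],[-1,0,0,0,0,0,0],[0.3,0,0,0,0,0,0],[0.3,0,0,0,0,0,0],[0.3,0,0,0,0,0,0],[0.3,0,0,0,0,0,0],[0.3,0,0,0,0,0,0],[0.3,0,0,0,0,0,0],[0.3,0,0,0,0,0,0],[0.3,0,0,0,0,0,0],[0.3,0,0,0,0,0,0]]'
```

```text
clock: 13.85
tcp_pos: [636.8, 69.2, 70.9]
tcp_rot: [[0.207, 0.978, 0.014], [0.978, -0.207, 0.006], [0.009, 0.012, -1.0]]
contact_force: [-0.4, -0.1, 0.8]
opening: 45.8
```

```bash
python3 -m crank '[[-1,0,0,0,0,0,0],[-1,0,0,0,0,0,0],[-1,0,0,0,0,0,0],[-1,0,0,0,0,0,0],[-1,0,0,0.006,0.6,-0.4,0],[-1,0,0,0.006,0,0,0],[-1,0,0,0.002,0,0,0],[-1,0,0,0,0,0,0],[-1,0,0,0,0,0,0]]'
```

```text
clock: 14.75
tcp_pos: [637.0, 69.2, 55.1]
tcp_rot: [[0.207, 0.978, 0.001], [0.978, -0.207, 0.001], [0.001, 0.0, -1.0]]
contact_force: [-0.0, 0.2, 0.1]
opening: 91.7
```

```bash
python3 -m crank '[[0.3,0,0,0,0,0,0],[0.3,0,0,0,0,0,0],[0.3,0,0,0,0,0,0],[0.3,0,0,0,0,0,0],[0.3,0,0,0,0,0,0],[0.3,0,0,0,0,0,0],[0.3,0,0,0,0,0,0],[0.3,0,0,0,0,0,0],[0.3,0,0,0,0,0,0]]'; python3 -m crank '[[0.3,0,0,-0.01,0,0,0],[0.3,0,0,-0.02,0,0,0],[0.3,0,0,-0.02,0,0,0],[0.3,0,0,-0.005,0,0,0],[0.3,0,0,0,0,0,0]]'
python3 -c "
from h import *
s=get_state();print(delta(s,[545,350,120],0))"
```

```text
clock: 15.65
tcp_pos: [637.2, 69.3, 55.7]
tcp_rot: [[0.207, 0.978, 0.001], [0.978, -0.207, 0.001], [0.002, 0.001, -1.0]]
contact_force: [-0.3, 0.0, -0.1]
opening: 47.0
clock: 16.15
tcp_pos: [636.4, 69.1, 113.4]
tcp_rot: [[0.206, 0.978, -0.0], [0.978, -0.206, 0.001], [0.001, -0.0, -1.0]]
contact_force: [0.2, -0.4, -0.6]
opening: 47.0
(array([ 0.256 , -0.1474, -0.0063]), np.float64(-11.9), np.float64(-11.914140361326176))
```

```bash
python3 -m crank '[[0.3,0.015,-0.008,0,0,0,0],[0.3,0.03,-0.016,0,0,0,0],[0.3,0.035,-0.018,0,0,0,0],[0.3,0.035,-0.018,0,0,0,0],[0.3,0.035,-0.018,0,0,0,0],[0.3,0.035,-0.018,0,0,0,0],[0.3,0.03,-0.015,0,0,0,0],[0.3,0.02,-0.012,0,0,0,0],[0.3,0.01,-0.006,0,0,0,0],[0.3,0.005,0,0,0,0,0],[0.3,0,0,0,0,0,0]]'
python3 -c "
from h import *
s=get_state();print(delta(s,[557.9,349.9,43]),s['opening'])
s,im=shot('wrist','w7')
t=shot('top','t2')"
```

```text
clock: 17.25
tcp_pos: [548.6, 356.7, 103.5]
tcp_rot: [[0.203, 0.979, -0.014], [0.979, -0.204, -0.002], [-0.005, -0.013, -1.0]]
contact_force: [0.3, -0.7, -1.5]
opening: 47.3
(array([-0.0045,  0.0113,  0.0604]), np.float64(-11.7), None) 47.3228503396657
```

View pics/w7.png

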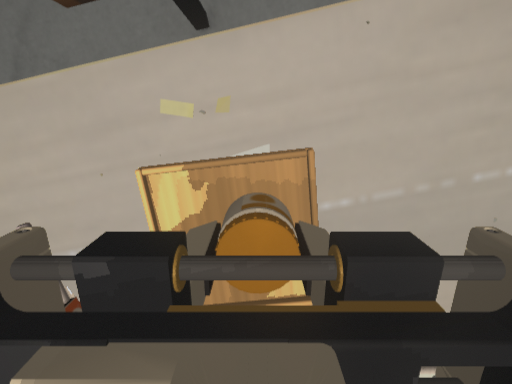

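Run:
```python
from h import *
s=get_state()
C=[onz("wrist",p,16,s)[:2] for p in((139,172),(313,150))];d=C[1]-C[0];print(C,np.linalg.norm(d),np.degrees(np.arctan2(d[1],d[0])))
yv=np.array([-d[1],d[0]])/np.linalg.norm(d);print("centre",(C[0]+C[1])/2-yv*80)
im=cv2.imread("pics/w7.png");hsv=cv2.cvtColor(im,cv2.COLOR_BGR2HSV);m=cv2.inRange(hsv[200:300,200:320],(8,220,80),(20,255,255))
x,y,w,h=cv2.boundingRect(cv2.morphologyEx(m,cv2.MORPH_OPEN,np.ones((5,5))));print(x+200,y+200,w,h)
P=onz("wrist",(258,254),s["tcp_pos"][2]+14.3,s);print(s["tcp_rot"].T@(P-s["tcp_pos"]))
```

```text
[array([451.60704755, 400.94840468]), array([605.02971922, 388.84483694])] 153.89935845320636 -4.510741566656293
centre [522.02670401 315.14441225]
200 200 0 0
[  2.32732394   1.32971461 -14.3307732 ]
```

```bash
python3 -m crank '[[0.3,-0.003,0.008,0,-0.6,0.2,0],[0.3,-0.001,0.004,0.01,0,0,0],[0.3,0,0,0.015,0,0,0],[0.3,0,0,0.015,0,0,0],[0.3,0,0,0.01,0,0,0],[0.3,0,0,0,0,0,0]]'
python3 -c "
from h import *
s=get_state();print(delta(s,[560.5,349.5,42]),s['opening'])"
```

```text
clock: 17.95
tcp_pos: [564.0, 341.0, 47.7]
tcp_rot: [[0.214, 0.977, -0.002], [0.977, -0.214, -0.005], [-0.005, -0.001, -1.0]]
contact_force: [0.0, -1.0, -0.8]
opening: 47.7
(array([ 0.0076, -0.0052,  0.0057]), np.float64(-12.3), None) 47.68016457445978
```

```bash
python3 -m crank '[[0.3,0.006,-0.003,0,0,0,0],[0.3,0.001,0,0.003,0,0,0],[0.3,0,0,0.001,0,0,0],[0.3,0,0,0.001,0,0,0]]'
```

```text
clock: 18.35
tcp_pos: [561.9, 350.6, 42.6]
tcp_rot: [[0.212, 0.977, -0.002], [0.977, -0.212, -0.004], [-0.004, -0.001, -1.0]]
contact_force: [0.1, 0.2, -0.6]
opening: 47.4
```

```bash
python3 -m crank '[[-0.4,0,0,0,0,0,0],[-0.4,0,0,0,0,0,0],[-0.4,0,0,0,0,0,0],[-0.4,0,0,-0.01,0,0,0],[-0.4,0,0,-0.03,0,0,0],[-1,0,0,-0.04,0,0,0],[-1,-0.02,0.008,-0.03,0,0,0],[-1,-0.04,0.016,-0.01,0,0,0],[-1,-0.04,0.016,0,0,0,0],[-1,-0.04,0.016,0,0,0,0],[-1,-0.04,0.016,0,0,0,0],[-1,-0.04,0.016,0,0,0,0],[-1,-0.04,0.016,0,0,0,0],[-1,-0.035,0.012,0,0,0,0],[-1,-0.02,0.008,0,0,0,0],[-1,-0.01,0.004,0,0,0,0],[-1,0,0,0,0,0,0],[-1,0,0,0,0,0,0],[-1,0,0,0,0,0,0]]'
python3 -c "
from h import *
s,im=shot('wrist','w8');print(s['tcp_pos'],delta(s,[615,-4,150],-9.5))"
```

```text
clock: 20.25
tcp_pos: [622.9, -0.9, 182.8]
tcp_rot: [[0.207, 0.978, 0.013], [0.978, -0.207, 0.003], [0.006, 0.013, -1.0]]
contact_force: [-0.1, -0.1, 0.5]
opening: 91.8
[622.92362626  -0.87971189 182.77352413] (array([-0.0049, -0.0075,  0.0327]), np.float64(-11.9), np.float64(-2.4440780112378917))
```

View pics/w8.png

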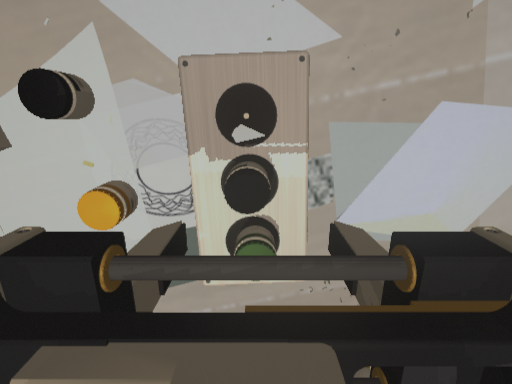

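Run:
```python
from h import *
s=get_state()
W=lambda p,z:onz("wrist",p,z,s)[:2].round(1)
print("spot1",W((246,116),20),"ellipse c",W((246.5,114.5),20),"blk lid",W((246.5,190),70),"orange w",W((99,209),50),"black w",W((46,94),50))
a,b=W((180,59),20),W((309,52),20);print(a,b,np.linalg.norm(b-a),np.degrees(np.arctan2(*(b-a)[::-1])))
sp=W((246,116),20)
for yaw in(-9.1,-9.8):
  t=np.radians(yaw);y=np.array([-np.sin(t),np.cos(t)]);print(yaw,sp-76*y,sp-152*y)
print(proj("wrist",[*(sp-76*y),20],s),proj("wrist",[*(sp-152*y),20],s), s["tcp_pos"])
```

```text
spot1 [628.7  73.1] ellipse c [629.6  74.6] blk lid [615.2   3.8] orange w [451.9  11.1] black w [445.3 132.9]
[574. 143.] [706.6 122.1] 134.23699192100517 -8.95709389165693
-9.1 [616.67998689  -1.94344931] [604.65997378 -76.98689863]
-9.8 [615.76407806  -1.79100028] [602.82815613 -76.68200057]
[249.1478786  182.85845872] [251.88195691 241.30126014] [ 6.22880913e+02 -3.17771240e-01  1.82804040e+02]
```

```bash
python3 -m crank '[[-1,0,-0.003,0.01,0.6,-0.3,-2],[-1,0.001,-0.003,0.02,0,0,0],[-1,0,-0.001,0.025,0,0,0],[-1,0,0,0.02,0,0,0],[-1,0,0,0.005,0,0,0],[-1,0,0,0,0,0,0],[-1,0,0,0,0,0,0]]'
python3 -c "
from h import *
s=get_state();print(delta(s,[615.5,3,55]),s['opening'])"
```

```text
clock: 21.0
tcp_pos: [614.5, 11.1, 98.4]
tcp_rot: [[0.15, 0.989, -0.002], [0.989, -0.15, 0.003], [0.002, -0.002, -1.0]]
contact_force: [0.7, 0.3, -0.0]
opening: 92.0
(array([-0.0079,  0.0023,  0.0433]), np.float64(-8.6), None) 91.999456275495
```

```bash
python3 -m crank '[[-1,-0.006,0.001,0.008,0,0,0],[-1,-0.001,0,0.012,0,0,0],[-1,0,0,0.012,0,0,0],[-1,0,0,0.005,0,0,0],[-1,0,0,0,0,0,0],[-1,0,0,0,0,0,0]]'
```

```text
clock: 21.6
tcp_pos: [615.7, 3.3, 59.9]
tcp_rot: [[0.15, 0.989, 0.001], [0.989, -0.15, 0.002], [0.003, 0.001, -1.0]]
contact_force: [0.7, 0.4, -0.1]
opening: 91.4
```

```bash
python3 -m crank '[[-1,0,0,0.003,0,0,0],[0.3,0,0,0,0,0,0],[0.3,0,0,0,0,0,0],[0.3,0,0,0,0,0,0],[0.3,0,0,0,0,0,0],[0.3,0,0,0,0,0,0],[0.3,0,0,0,0,0,0],[0.3,0,0,0,0,0,0],[0.3,0,0,0,0,0,0],[0.3,0,0,0,0,0,0],[0.3,0,0,0,0,0,0]]';python3 -m crank '[[0.3,0,0,-0.01,0,0,0],[0.3,0,0,-0.02,0,0,0],[0.3,0,0,-0.025,0,0,0],[0.3,0,0,-0.005,0,0,0],[0.3,0,0,0,0,0,0]]'
python3 -c "
from h import *
s=get_state();print(delta(s,[554.9,277,110]),s['opening'])"
```

```text
clock: 22.7
tcp_pos: [616.4, 3.7, 58.0]
tcp_rot: [[0.15, 0.989, 0.003], [0.989, -0.15, 0.003], [0.003, 0.003, -1.0]]
contact_force: [0.5, -0.1, 0.2]
opening: 47.4
clock: 23.2
tcp_pos: [615.3, 3.4, 120.7]
tcp_rot: [[0.15, 0.989, 0.001], [0.989, -0.15, 0.003], [0.003, 0.001, -1.0]]
contact_force: [0.1, -0.1, -1.6]
opening: 47.1
(array([ 0.2614, -0.1006,  0.0113]), np.float64(-8.6), None) 47.119528415930596
```

```bash
python3 -m crank '[[0.3,0.015,-0.006,0,0,0,0],[0.3,0.03,-0.012,0,0,0,0],[0.3,0.035,-0.014,0,0,0,0],[0.3,0.04,-0.015,0,0,0,0],[0.3,0.04,-0.015,0,0,0,0],[0.3,0.035,-0.014,0,0,0,0],[0.3,0.03,-0.012,0,0,0,0],[0.3,0.015,-0.006,0,0,0,0],[0.3,0.005,-0.002,0,0,0,0],[0.3,0,0,0,0,0,0],[0.3,0,0,0,0,0,0]]'
python3 -c "
from h import *
s=get_state();print(delta(s,[554.9,277,45]),s['opening'])"
```

```text
clock: 24.3
tcp_pos: [543.6, 276.7, 110.2]
tcp_rot: [[0.146, 0.989, -0.015], [0.989, -0.146, 0.001], [-0.001, -0.014, -1.0]]
contact_force: [0.6, 1.1, -1.5]
opening: 47.3
(array([0.002 , 0.0121, 0.065 ]), np.float64(-8.4), None) 47.28970657307898
```

```bash
python3 -m crank '[[0.3,0.001,0.007,0.005,-0.7,0.1,0],[0.3,0.001,0.002,0.015,0,0,0],[0.3,0,0.001,0.015,0,0,0],[0.3,0,0,0.012,0,0,0],[0.3,0,0,0.004,0,0,0],[0.3,0,0,0,0,0,0]]'
python3 -c "
from h import *
s=get_state();print(delta(s,[554.9,277,45]),s['opening'])"
```

```text
clock: 24.9
tcp_pos: [555.9, 270.7, 52.3]
tcp_rot: [[0.154, 0.988, -0.003], [0.988, -0.154, -0.003], [-0.004, -0.002, -1.0]]
contact_force: [-0.1, -1.1, -0.7]
opening: 47.5
(array([ 0.0061, -0.002 ,  0.0073]), np.float64(-8.8), None) 47.52307940556681
```

```bash
python3 -m crank '[[0.3,0.004,-0.001,0.003,0,0,0],[0.3,0,0,0.003,0,0,0],[0.3,0,0,0.001,0,0,0],[0.3,0,0,0,0,0,0]]';python3 -m crank '[[-0.4,0,0,0,0,0,0],[-0.4,0,0,0,0,0,0],[-0.4,0,0,0,0,0,0],[-0.4,0,0,-0.01,0,0,0],[-0.4,0,0,-0.03,0,0,0],[-1,0,0,-0.04,0,0,0],[-1,-0.02,0.008,-0.03,0,0,0],[-1,-0.04,0.014,-0.01,0,0,0],[-1,-0.04,0.014,0,0,0,0],[-1,-0.04,0.014,0,0,0,0],[-1,-0.04,0.014,0,0,0,0],[-1,-0.04,0.014,0,0,0,0],[-1,-0.04,0.014,0,0,0,0],[-1,-0.04,0.014,0,0,0,0],[-1,-0.03,0.008,0,0,0,0],[-1,-0.01,0.003,0,0,0,0],[-1,0,0,0,0,0,0],[-1,0,0,0,0,0,0],[-1,0,0,0,0,0,0]]'
python3 - <<'E'
from h import *
s,im=shot('wrist','w9');print(s['tcp_pos'],delta(s,[604,-76.5,150],-9.5))
hsv=cv2.cvtColor(im,cv2.COLOR_BGR2HSV)
M={'or':cv2.inRange(hsv,(8,150,80),(28,255,255)),'gr':cv2.inRange(hsv,(45,80,20),(80,255,255)),'bk':cv2.inRange(hsv,(0,0,0),(180,255,42))}
for k,m in M.items():
    for c in cv2.findContours(m,0,1)[0]:
        if 500<cv2.contourArea(c)<6000:
            x,y,w,h=cv2.boundingRect(c)
            print(k,(x,y,w,h),*[(z,onz("wrist",(x+w/2-.5,y+h/2-.5),z,s)[:2].round(1)) for z in(20,50,70)])
E
```

```text
clock: 25.3
tcp_pos: [555.7, 276.0, 45.5]
tcp_rot: [[0.153, 0.988, -0.002], [0.988, -0.153, -0.002], [-0.003, -0.002, -1.0]]
contact_force: [-0.1, 0.1, -2.2]
opening: 47.3
clock: 27.2
tcp_pos: [625.1, -84.1, 185.4]
tcp_rot: [[0.145, 0.989, 0.013], [0.989, -0.145, 0.004], [0.006, 0.013, -1.0]]
contact_force: [0.9, 0.2, -0.0]
opening: 91.7
[625.06062169 -84.11005204 185.43104825] (array([ 0.0043, -0.0224,  0.0352]), np.float64(-8.4), np.float64(1.147173574201119))
or (46, 99, 48, 47) (20, array([431.6,  11.6])) (50, array([451.3,   9.5])) (70, array([464.4,   8.1]))
gr (80, 210, 43, 22) (20, array([ 430. , -106.9])) (50, array([449.9, -97.5])) (70, array([463.1, -91.2]))
gr (213, 166, 46, 44) (20, array([600.8, -90. ])) (50, array([604.1, -82.2])) (70, array([606.4, -77.1]))
```

```bash
python3 -m crank '[[-1,0,-0.008,0.01,0.7,-0.3,0],[-1,0,-0.008,0.02,0,0,0],[-1,0,-0.002,0.025,0,0,0],[-1,0,0,0.02,0,0,0],[-1,0,0,0.005,0,0,0],[-1,0,0,0,0,0,0],[-1,0,0,0,0,0,0]]'
python3 -c "
from h import *
s=get_state();print(delta(s,[606.4,-77,57]),s['opening'])"
```

```text
clock: 27.95
tcp_pos: [603.9, -70.7, 101.5]
tcp_rot: [[0.132, 0.991, -0.004], [0.991, -0.132, 0.003], [0.003, -0.004, -1.0]]
contact_force: [0.1, 0.1, 1.5]
opening: 91.8
(array([-0.006 ,  0.0035,  0.0445]), np.float64(-7.6), None) 91.79904163765723
```

```bash
python3 -m crank '[[-1,-0.005,0.002,0.008,0,0,0],[-1,-0.001,0,0.012,0,0,0],[-1,0,0,0.012,0,0,0],[-1,0,0,0.008,0,0,0],[-1,0,0,0.001,0,0,0],[-1,0,0,0,0,0,0]]';python3 -m crank '[[0.3,0,0,0,0,0,0],[0.3,0,0,0,0,0,0],[0.3,0,0,0,0,0,0],[0.3,0,0,0,0,0,0],[0.3,0,0,0,0,0,0],[0.3,0,0,0,0,0,0],[0.3,0,0,0,0,0,0],[0.3,0,0,0,0,0,0],[0.3,0,0,0,0,0,0],[0.3,0,0,0,0,0,0]]'
```

```text
clock: 28.55
tcp_pos: [606.3, -77.6, 58.5]
tcp_rot: [[0.132, 0.991, -0.001], [0.991, -0.132, 0.003], [0.003, -0.001, -1.0]]
contact_force: [0.3, -0.9, 0.4]
opening: 91.7
clock: 29.55
tcp_pos: [607.1, -77.3, 59.9]
tcp_rot: [[0.132, 0.991, 0.001], [0.991, -0.132, 0.003], [0.003, 0.001, -1.0]]
contact_force: [-0.7, -0.4, 0.8]
opening: 47.4
```

```bash
python3 -m crank '[[0.3,0,0,-0.01,0,0,0],[0.3,0,0,-0.02,0,0,0],[0.3,0,0,-0.025,0,0,0],[0.3,0,0,-0.01,0,0,0],[0.3,0,0,0,0,0,0]]'
python3 -c "
from h import *
s=get_state();print(delta(s,[486,319,130]),s['opening'])"
```

```text
clock: 30.05
tcp_pos: [606.5, -77.4, 128.2]
tcp_rot: [[0.132, 0.991, -0.001], [0.991, -0.132, 0.003], [0.003, -0.001, -1.0]]
contact_force: [-0.2, 0.2, -0.9]
opening: 47.3
(array([ 0.3771, -0.1717, -0.0006]), np.float64(-7.6), None) 47.274576619914505
```

```bash
python3 -m crank '[[0.3,0.015,-0.007,0,0,0,0],[0.3,0.03,-0.014,0,0,0,0],[0.3,0.04,-0.018,0,0,0,0],[0.3,0.04,-0.018,0,0,0,0],[0.3,0.04,-0.018,0,0,0,0],[0.3,0.04,-0.018,0,0,0,0],[0.3,0.04,-0.018,0,0,0,0],[0.3,0.04,-0.018,0,0,0,0],[0.3,0.035,-0.015,0,0,0,0],[0.3,0.025,-0.01,0,0,0,0],[0.3,0.012,-0.005,0,0,0,0],[0.3,0,0,0,0,0,0],[0.3,0,0,0,0,0,0]]'
python3 -c "
from h import *
s=get_state();print(delta(s,[486,319,47]),s['opening'])"
```

```text
clock: 31.35
tcp_pos: [477.4, 316.9, 117.4]
tcp_rot: [[0.128, 0.992, -0.017], [0.992, -0.128, -0.0], [-0.002, -0.017, -1.0]]
contact_force: [1.0, 0.3, -1.6]
opening: 47.3
(array([0.0033, 0.0094, 0.0702]), np.float64(-7.3), None) 47.34040030215012
```

```bash
python3 -m crank '[[0.3,0.004,0.005,0.005,-0.8,0,0],[0.3,0.003,0.002,0.015,0,0,0],[0.3,0.001,0.001,0.015,0,0,0],[0.3,0.001,0,0.014,0,0,0],[0.3,0,0,0.006,0,0,0],[0.3,0,0,0,0,0,0]]'
python3 -c "
from h import *
s=get_state();print(delta(s,[486,319,47]),s['opening'])"
```

```text
clock: 31.95
tcp_pos: [489.5, 317.7, 55.1]
tcp_rot: [[0.137, 0.991, -0.004], [0.991, -0.137, -0.007], [-0.007, -0.003, -1.0]]
contact_force: [0.2, 0.7, -0.5]
opening: 47.3
(array([ 0.0009, -0.0036,  0.0081]), np.float64(-7.9), None) 47.32456622609356
```

```bash
python3 -m crank '[[0.3,0,-0.002,0.004,0,0,0],[0.3,0,0,0.003,0,0,0],[0.3,0,0,0.001,0,0,0],[0.3,0,0,0,0,0,0]]';python3 -m crank '[[-0.4,0,0,0,0,0,0],[-0.4,0,0,0,0,0,0],[-0.4,0,0,0,0,0,0],[-0.4,0,0,-0.01,0,0,0],[-0.4,0,0,-0.03,0,0,0],[-1,0,0,-0.04,0,0,0],[-1,-0.02,0,-0.03,0,0,0],[-1,-0.04,-0.002,-0.02,0,0,0],[-1,-0.04,-0.002,0,0,0,0],[-1,-0.04,-0.002,0,0,0,0],[-1,-0.03,-0.002,0,0,0,0],[-1,-0.015,0,0,0,0,0],[-1,-0.005,0,0,0,0,0],[-1,0,0,0,0,0,0],[-1,0,0,0,0,0,0]]'
cat >> h.py <<'E'
def lids(im,s,zs=(50,70)):
    hsv=cv2.cvtColor(im,cv2.COLOR_BGR2HSV)
    M={'or':cv2.inRange(hsv,(8,150,80),(28,255,255)),'gr':cv2.inRange(hsv,(45,80,20),(80,255,255)),'bk':cv2.inRange(hsv,(0,0,0),(180,255,42))}
    for k,m in M.items():
        for c in cv2.findContours(m,0,1)[0]:
            if 500<cv2.contourArea(c)<6000:
                x,y,w,h=cv2.boundingRect(c)
                print(k,(x,y,w,h),*[(z,onz("wrist",(x+w/2-.5,y+h/2-.5),z,s)[:2].round(1)) for z in zs])
E
python3 - <<'E'
from h import *
s,im=shot('wrist','w10');print(s['tcp_pos']);lids(im,s);shot("top","t3")
E
```

```text
clock: 32.35
tcp_pos: [487.4, 318.2, 47.0]
tcp_rot: [[0.137, 0.991, -0.003], [0.991, -0.137, -0.006], [-0.007, -0.002, -1.0]]
contact_force: [-0.7, 1.3, -0.2]
opening: 47.4
clock: 33.85
tcp_pos: [454.4, 129.5, 193.2]
tcp_rot: [[0.133, 0.991, 0.008], [0.991, -0.133, -0.001], [0.0, 0.008, -1.0]]
contact_force: [-0.4, -0.6, -0.2]
opening: 91.5
[454.38318602 129.52836037 193.18816955]
or (110, 57, 65, 159) (50, array([343.5, 197.1])) (70, array([351.9, 197.6]))
bk (325, 1, 51, 57) (50, array([563.9, 267.9])) (70, array([556.9, 263.5]))
```

View pics/w10.png

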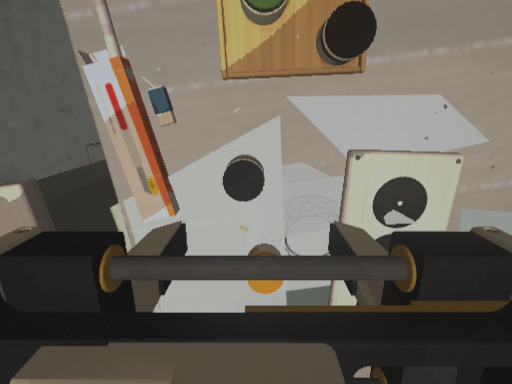

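Run:
```python
from h import *
s=get_state();im=cv2.imread("pics/w10.png")
P=onz("wrist",(243.5,180.5),50,s);print("black",P,"spot1 from here",onz("wrist",(400,202),20,s),"or",onz("wrist",(265,277),50,s))
m=cv2.inRange(im[150:210,215:275],(0,0,0),(48,48,48));c=max(cv2.findContours(m,0,1)[0],key=cv2.contourArea);print(cv2.boundingRect(c))
print(delta(s,[*P[:2],37]))
```

```text
black [441.73083286 135.5491447   50.        ] spot1 from here [629.47168099  74.53431833  20.        ] or [449.97604924  10.82695304  50.        ]
(8, 11, 40, 40)
(array([ 0.0039, -0.0144,  0.1558]), np.float64(-7.6), None)
```

```bash
python3 -m crank '[[-1,0.001,-0.006,0.015,0.4,0.1,0],[-1,0,-0.005,0.025,0,0,0],[-1,0,-0.001,0.03,0,0,0],[-1,0,0,0.025,0,0,0],[-1,0,0,0.01,0,0,0],[-1,0,0,0,0,0,0],[-1,0,0,0,0,0,0]]'
python3 -c "
from h import *
s=get_state();print(delta(s,[441.5,135.5,38]),s['opening'])"
```

```text
clock: 34.65
tcp_pos: [444.4, 141.0, 85.7]
tcp_rot: [[0.123, 0.992, 0.003], [0.992, -0.123, 0.007], [0.007, 0.002, -1.0]]
contact_force: [-0.2, -0.3, 0.4]
opening: 91.9
(array([-0.0061, -0.0023,  0.0477]), np.float64(-7.0), None) 91.87871267380842
```

```bash
python3 -m crank '[[-1,-0.005,-0.002,0.01,0,-0.3,0],[-1,-0.001,0,0.012,0,0,0],[-1,0,0,0.012,0,0,0],[-1,0,0,0.008,0,0,0],[-1,0,0,0,0,0,0],[-1,0,0,0,0,0,0]]';python3 -m crank '[[0.3,0,0,0.001,0,0,0],[0.3,0,0,0,0,0,0],[0.3,0,0,0,0,0,0],[0.3,0,0,0,0,0,0],[0.3,0,0,0,0,0,0],[0.3,0,0,0,0,0,0],[0.3,0,0,0,0,0,0],[0.3,0,0,0,0,0,0],[0.3,0,0,0,0,0,0],[0.3,0,0,0,0,0,0]]'
```

```text
clock: 35.25
tcp_pos: [443.9, 135.3, 43.1]
tcp_rot: [[0.123, 0.992, 0.008], [0.992, -0.123, 0.002], [0.003, 0.008, -1.0]]
contact_force: [-0.1, 1.1, 1.1]
opening: 91.8
clock: 36.25
tcp_pos: [444.6, 135.6, 43.2]
tcp_rot: [[0.124, 0.992, 0.01], [0.992, -0.124, 0.003], [0.004, 0.009, -1.0]]
contact_force: [-0.2, 0.2, -0.0]
opening: 46.6
```

```bash
python3 -m crank '[[0.3,0,0,-0.01,0,0,0],[0.3,0,0,-0.025,0,0,0],[0.3,0,0,-0.025,0.5,0,0],[0.3,-0.002,0.01,-0.01,0,0,0],[0.3,-0.006,0.03,0,0,0,0],[0.3,-0.008,0.038,0,0,0,0],[0.3,-0.008,0.038,0,0,0,0],[0.3,-0.007,0.035,0,0,0,0],[0.3,-0.004,0.02,0,0,0,0],[0.3,-0.001,0.008,0,0,0,0],[0.3,0,0,0,0,0,0],[0.3,0,0,0,0,0,0]]'
python3 -c "
from h import *
s=get_state();print(delta(s,[629,74,80]),s['opening'])"
```

```text
clock: 37.45
tcp_pos: [620.0, 76.2, 122.2]
tcp_rot: [[0.119, 0.993, -0.001], [0.993, -0.119, 0.005], [0.005, -0.001, -1.0]]
contact_force: [-1.1, 0.2, -2.0]
opening: 47.0
(array([-0.0013,  0.0092,  0.0422]), np.float64(-6.9), None) 46.993689862473616
```

```bash
python3 -m crank '[[0.3,-0.002,0.006,0.008,0,0,0],[0.3,-0.001,0.001,0.012,0,0,0],[0.3,0,0,0.012,0,0,0],[0.3,0,0,0.005,0,0,0],[0.3,0,0,0,0,0,0],[0.3,0,0,0,0,0,0]]'
python3 -c "
from h import *
s=get_state();print(delta(s,[629,74,64]),s['opening'])"
```

```text
clock: 38.05
tcp_pos: [622.7, 74.5, 81.1]
tcp_rot: [[0.115, 0.993, -0.005], [0.993, -0.115, 0.005], [0.004, -0.005, -1.0]]
contact_force: [-0.4, -0.9, -1.5]
opening: 46.8
(array([0.0002, 0.0064, 0.0171]), np.float64(-6.6), None) 46.774920194639186
```

```bash
python3 -m crank '[[0.3,0,0.005,0.004,-0.3,0,0],[0.3,0,0.001,0.004,0,0,0],[0.3,0,0,0.003,0,0,0],[0.3,0,0,0.002,0,0,0],[0.3,0,0,0,0,0,0]]'
python3 -c "
from h import *
s=get_state();print(delta(s,[629,74,64]),s['opening'])"
```

```text
clock: 38.55
tcp_pos: [629.9, 74.0, 67.7]
tcp_rot: [[0.115, 0.993, 0.002], [0.993, -0.115, 0.004], [0.005, 0.002, -1.0]]
contact_force: [0.6, -0.4, -2.1]
opening: 47.0
(array([-0.0001, -0.0009,  0.0037]), np.float64(-6.6), None) 47.048164033552425
```

```bash
python3 -m crank '[[0.3,0,-0.0005,0.002,0,0,0],[0.3,0,0,0.001,0,0,0],[0.3,0,0,0,0,0,0]]';python3 -m crank '[[-0.4,0,0,0,0,0,0],[-0.4,0,0,0,0,0,0],[-0.4,0,0,0,0,0,0],[-0.4,0,0,-0.01,0,0,0],[-0.4,0,0,-0.03,0,0,0],[-1,0,0,-0.04,0,0,0],[-1,-0.01,-0.02,-0.03,0,0,0],[-1,-0.02,-0.04,-0.01,0,0,0],[-1,-0.02,-0.04,0,0,0,0],[-1,-0.02,-0.035,0,0,0,0],[-1,-0.012,-0.02,0,0,0,0],[-1,-0.005,-0.007,0,0,0,0],[-1,0,0,0,0,0,0],[-1,0,0,0,0,0,0],[-1,0,0,0,0,0,0]]'
python3 - <<'E'
from h import *
s,im=shot('wrist','w11');print(s['tcp_pos']);lids(im,s)
P=onz("wrist",(0,0),0,s)
for X in([629,74,70],[629,74,20],[616.5,-1.5,20]):print(proj("wrist",X,s).round())
E
```

```text
clock: 38.85
tcp_pos: [629.4, 74.1, 64.7]
tcp_rot: [[0.115, 0.993, 0.003], [0.993, -0.115, 0.004], [0.005, 0.002, -1.0]]
contact_force: [-0.8, 0.1, -1.3]
opening: 47.2
clock: 40.35
tcp_pos: [457.1, 6.2, 196.7]
tcp_rot: [[0.113, 0.993, 0.016], [0.994, -0.114, 0.005], [0.007, 0.015, -1.0]]
contact_force: [-0.1, -0.5, 0.4]
opening: 92.0
[457.09529312   6.24377658 196.65933857]
or (228, 162, 40, 40) (50, array([449.6,  10. ])) (70, array([450.6,  14.8]))
or (105, 0, 45, 114) (50, array([348. , 148.9])) (70, array([356. , 144.2]))
bk (395, 81, 51, 47) (50, array([638.3,  71.3])) (70, array([626.3,  72. ]))
[423. 101.]
[396. 104.]
[384. 169.]
```

```bash
python3 -m crank '[[-1,0,-0.005,0.015,0.7,-0.4,0],[-1,0,-0.002,0.025,0,0,0],[-1,0,0,0.03,0,0,0],[-1,0,0,0.025,0,0,0],[-1,0,0,0.01,0,0,0],[-1,0,0,0,0,0,0],[-1,0,0,0,0,0,0]]'
python3 -c "
from h import *
s=get_state();print(delta(s,[449.6,10,38]),s['opening'])"
```

```text
clock: 41.1
tcp_pos: [452.2, 11.0, 83.9]
tcp_rot: [[0.109, 0.994, -0.002], [0.994, -0.109, 0.002], [0.002, -0.002, -1.0]]
contact_force: [0.3, 0.6, 0.5]
opening: 91.9
(array([-0.0014, -0.0024,  0.0459]), np.float64(-6.3), None) 91.92793679604549
```

```bash
python3 -m crank '[[-1,-0.001,-0.002,0.01,0,0,0],[-1,0,0,0.013,0,0,0],[-1,0,0,0.013,0,0,0],[-1,0,0,0.006,0,0,0],[-1,0,0,0.001,0,0,0],[-1,0,0,0,0,0,0]]';python3 -m crank '[[0.3,0,0,0.001,0,0,0],[0.3,0,0,0,0,0,0],[0.3,0,0,0,0,0,0],[0.3,0,0,0,0,0,0],[0.3,0,0,0,0,0,0],[0.3,0,0,0,0,0,0],[0.3,0,0,0,0,0,0],[0.3,0,0,0,0,0,0],[0.3,0,0,0,0,0,0],[0.3,0,0,0,0,0,0]]'
```

```text
clock: 41.7
tcp_pos: [453.2, 10.4, 42.1]
tcp_rot: [[0.11, 0.994, 0.006], [0.994, -0.11, 0.002], [0.003, 0.006, -1.0]]
contact_force: [-0.1, 0.2, 0.5]
opening: 91.6
clock: 42.7
tcp_pos: [454.1, 10.3, 42.6]
tcp_rot: [[0.11, 0.994, 0.009], [0.994, -0.11, 0.002], [0.003, 0.009, -1.0]]
contact_force: [-0.3, -0.0, -0.5]
opening: 47.1
```

```bash
python3 -m crank '[[0.3,0,0,-0.01,0,0,0],[0.3,0,0,-0.025,0,0,0],[0.3,0,0,-0.025,0.4,0,0],[0.3,0,0.01,-0.01,0,0,0],[0.3,0.002,0.03,0,0,0,0],[0.3,0.002,0.038,0,0,0,0],[0.3,0.001,0.035,0,0,0,0],[0.3,0.001,0.025,0,0,0,0],[0.3,0,0.014,0,0,0,0],[0.3,0,0.006,0,0,0,0],[0.3,0,0,0,0,0,0],[0.3,0,0,0,0,0,0]]'
python3 -c "
from h import *
s=get_state();print(delta(s,[616.7,-1.3,80]),s['opening'])"
```

```text
clock: 43.9
tcp_pos: [613.5, -1.5, 121.5]
tcp_rot: [[0.109, 0.994, -0.0], [0.994, -0.109, 0.004], [0.004, -0.001, -1.0]]
contact_force: [-0.0, 0.3, -0.5]
opening: 46.9
(array([0.0004, 0.0032, 0.0415]), np.float64(-6.3), None) 46.89979261711263
```

```bash
python3 -m crank '[[0.3,-0.001,0.004,0.008,-0.2,0,0],[0.3,-0.001,0.002,0.012,0,0,0],[0.3,0,0,0.012,0,0,0],[0.3,0,0,0.01,0,0,0],[0.3,0,0,0.002,0,0,0],[0.3,0,0,0,0,0,0]]'
python3 -c "
from h import *
s=get_state();print(delta(s,[616.7,-1.3,63.5]),s['opening'])"
```

```text
clock: 44.5
tcp_pos: [616.2, -4.2, 72.7]
tcp_rot: [[0.108, 0.994, -0.001], [0.994, -0.108, 0.003], [0.003, -0.001, -1.0]]
contact_force: [1.1, 0.8, -1.0]
opening: 47.3
(array([0.0029, 0.0002, 0.0092]), np.float64(-6.2), None) 47.29358025580777
```

Lower and release, then go to the green waiting jar near (446,-99).

```bash
python3 -m crank '[[0.3,0.002,0,0.003,0,0,0],[0.3,0.0005,0,0.003,0,0,0],[0.3,0,0,0.002,0,0,0],[0.3,0,0,0,0,0,0]]'; python3 -m crank '[[-0.4,0,0,0,0,0,0],[-0.4,0,0,0,0,0,0],[-0.4,0,0,0,0,0,0],[-0.4,0,0,-0.01,0,0,0],[-0.4,0,0,-0.03,0,0,0],[-1,0,0,-0.04,0,0,0],[-1,-0.015,-0.015,-0.03,0,0,0],[-1,-0.025,-0.03,-0.01,0,0,0],[-1,-0.03,-0.035,0,0,0,0],[-1,-0.025,-0.03,0,0,0,0],[-1,-0.015,-0.02,0,0,0,0],[-1,-0.005,-0.005,0,0,0,0],[-1,0,0,0,0.6,-0.3,0],[-1,0,0,0,0,0,0],[-1,0,0,0,0,0,0]]'
python3 - <<'E'
from h import *
s,im=shot('wrist','w12');print(s['tcp_pos']);lids(im,s)
for X in([629,74,70],[616.7,-1.3,70],[604,-76.5,20]):print(proj("wrist",X,s).round())
E
```

```text
clock: 44.9
tcp_pos: [617.0, -1.0, 64.6]
tcp_rot: [[0.108, 0.994, 0.001], [0.994, -0.108, 0.003], [0.003, 0.0, -1.0]]
contact_force: [0.3, 0.1, -1.4]
opening: 46.7
clock: 46.4
tcp_pos: [470.5, -101.8, 198.0]
tcp_rot: [[0.105, 0.995, 0.002], [0.995, -0.105, -0.002], [-0.002, 0.002, -1.0]]
contact_force: [-0.2, 0.1, 0.3]
opening: 92.2
[ 470.49973758 -101.82194126  198.01053458]
or (376, 43, 50, 54) (50, array([626.4,  -0.9])) (70, array([616.3,  -2.6]))
gr (214, 171, 40, 39) (50, array([ 443.9, -107.9])) (70, array([ 446.3, -102.3]))
[420. -30.]
[401.  68.]
[366. 144.]
```

```bash
python3 -m crank '[[-1,-0.004,-0.01,0.015,0,0,0],[-1,-0.004,-0.01,0.025,0,0,0],[-1,-0.001,-0.004,0.03,0,0,0],[-1,0,0,0.025,0,0,0],[-1,0,0,0.01,0,0,0],[-1,0,0,0,0,0,0],[-1,0,0,0,0,0,0]]'
python3 -c "
from h import *
s=get_state();print(delta(s,[443.9,-107.9,38]),s['opening'])"
```

```text
clock: 47.15
tcp_pos: [452.7, -103.1, 90.3]
tcp_rot: [[0.095, 0.995, 0.007], [0.995, -0.095, 0.001], [0.002, 0.007, -1.0]]
contact_force: [0.5, -0.7, 0.0]
opening: 91.8
(array([-0.0058, -0.0087,  0.0522]), np.float64(-5.5), None) 91.7709839112328
```

```bash
python3 -m crank '[[-1,-0.004,-0.006,0.012,0.3,0,0],[-1,-0.001,-0.002,0.014,0,0,0],[-1,0,0,0.014,0,0,0],[-1,0,0,0.008,0,0,0],[-1,0,0,0.001,0,0,0],[-1,0,0,0,0,0,0]]';python3 -m crank '[[0.3,0,0,0.001,0,0,0],[0.3,0,0,0,0,0,0],[0.3,0,0,0,0,0,0],[0.3,0,0,0,0,0,0],[0.3,0,0,0,0,0,0],[0.3,0,0,0,0,0,0],[0.3,0,0,0,0,0,0],[0.3,0,0,0,0,0,0],[0.3,0,0,0,0,0,0],[0.3,0,0,0,0,0,0]]'
python3 -c "
from h import *
s=get_state();print(delta(s,[604.2,-76.5,115]),s['opening'])"
```

```text
clock: 47.75
tcp_pos: [446.9, -108.7, 41.9]
tcp_rot: [[0.096, 0.995, 0.008], [0.995, -0.096, -0.0], [0.001, 0.008, -1.0]]
contact_force: [0.1, 0.7, 0.2]
opening: 92.0
clock: 48.75
tcp_pos: [447.9, -109.0, 42.5]
tcp_rot: [[0.096, 0.995, 0.011], [0.995, -0.096, -0.001], [0.0, 0.011, -1.0]]
contact_force: [-1.3, 0.4, -0.3]
opening: 47.1
(array([ 0.0473,  0.1533, -0.0707]), np.float64(-5.5), None) 47.14278541499677
```

```bash
python3 -m crank '[[0.3,0,0,-0.01,0,0,0],[0.3,0,0,-0.025,0,0,0],[0.3,0,0,-0.025,0.5,0,0],[0.3,0.003,0.01,-0.01,0,0,0],[0.3,0.009,0.028,0,0,0,0],[0.3,0.011,0.035,0,0,0,0],[0.3,0.01,0.033,0,0,0,0],[0.3,0.007,0.022,0,0,0,0],[0.3,0.004,0.014,0,0,0,0],[0.3,0.002,0.006,0,0,0,0],[0.3,0,0,0,0,0,0],[0.3,0,0,0,0,0,0]]'
python3 -c "
from h import *
s=get_state();print(delta(s,[604.2,-77,80]),s['opening'])"
```

```text
clock: 49.95
tcp_pos: [601.4, -76.1, 122.0]
tcp_rot: [[0.096, 0.995, 0.001], [0.995, -0.096, 0.001], [0.001, 0.001, -1.0]]
contact_force: [0.1, -0.4, -1.0]
opening: 47.1
(array([-0.0007,  0.0028,  0.042 ]), np.float64(-5.5), None) 47.11742384689385
```

```bash
python3 -m crank '[[0.3,0.001,0.003,0.008,-0.2,0,0],[0.3,0,0.001,0.012,0,0,0],[0.3,0,0,0.012,0,0,0],[0.3,0,0,0.01,0,0,0],[0.3,0,0,0.003,0,0,0],[0.3,0,0,0,0,0,0]]'
python3 -c "
from h import *
s=get_state();print(delta(s,[604.2,-77,63.5]),s['opening'])"
```

```text
clock: 50.55
tcp_pos: [602.3, -76.8, 72.0]
tcp_rot: [[0.098, 0.995, 0.001], [0.995, -0.098, 0.0], [0.0, 0.001, -1.0]]
contact_force: [-0.3, -0.4, -0.5]
opening: 46.8
(array([-0.    ,  0.0019,  0.0085]), np.float64(-5.6), None) 46.84724048995264
```

```bash
python3 -m crank '[[0.3,0,0.0015,0.003,0,0,0],[0.3,0,0,0.003,0,0,0],[0.3,0,0,0.001,0,0,0],[0.3,0,0,0,0,0,0]]'; python3 -m crank '[[-0.4,0,0,0,0,0,0],[-0.4,0,0,0,0,0,0],[-0.4,0,0,0,0,0,0],[-0.4,0,0,-0.01,0,0,0],[-0.4,0,0,-0.03,0,0,0],[-1,0,0,-0.04,0,0,0],[-1,0,0,-0.04,0,0,0],[-1,0,0,-0.03,0,0,0],[-1,0,0,0,0,0,0],[-1,0,0,0,0,0,0],[-1,0,0,0,0,0,0]]'
python3 - <<'E'
from h import *
s,im=shot('wrist','w13');print(s['tcp_pos']);lids(im,s)
for X in([629,74,70],[616.7,-1.3,70],[604.2,-76.5,70]):print(proj("wrist",X,s).round())
shot("top","t4");shot("side","s4")
E
```

```text
clock: 50.95
tcp_pos: [604.5, -76.9, 64.9]
tcp_rot: [[0.098, 0.995, 0.002], [0.995, -0.098, -0.0], [0.0, 0.002, -1.0]]
contact_force: [0.1, 0.1, -0.9]
opening: 46.6
clock: 52.05
tcp_pos: [604.2, -76.3, 226.3]
tcp_rot: [[0.097, 0.995, 0.005], [0.995, -0.097, 0.0], [0.001, 0.005, -1.0]]
contact_force: [0.4, -0.7, -1.0]
opening: 91.8
[604.24372759 -76.29075246 226.26608773]
or (240, 91, 43, 46) (50, array([617.5,  -2.5])) (70, array([617.1,  -2.4]))
gr (237, 162, 40, 39) (50, array([604.5, -81.4])) (70, array([605. , -76.3]))
bk (243, 10, 48, 53) (50, array([630.7,  75.7])) (70, array([629.5,  70.9]))
[266.  33.]
[261. 112.]
[256. 181.]
```

View pics/w13.png

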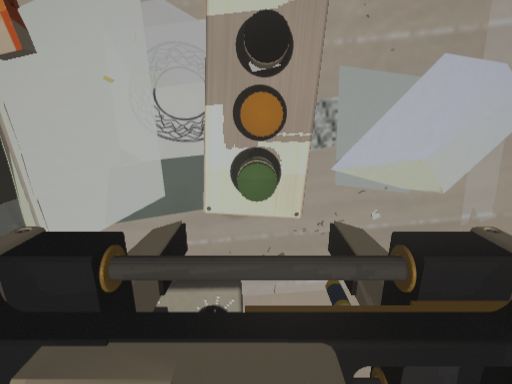

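Run:
```python
from h import *
s=get_state();im=cv2.imread("pics/w13.png")
W=lambda p,z:onz("wrist",p,z,s)[:2].round(1)
a,b=W((205,213),20),W((301,217),20);d=b-a;print(a,b,np.linalg.norm(d),np.degrees(np.arctan2(d[1],d[0])))
y=np.array([-d[1],d[0]])/np.linalg.norm(d);m=(a+b)/2
for t in(140-76,140,140+76):print(m+(t-2.5)*y)
# spot outlines: leftmost/rightmost dark columns at the spot row
g=im.max(2)
for n,(x0,y0,x1,y1) in {'1':(225,5,305,80),'2':(222,80,300,145),'3':(222,145,292,205)}.items():
    k=(g[y0:y1,x0:x1]<60).astype(np.uint8);k=cv2.morphologyEx(k,cv2.MORPH_OPEN,np.ones((2,2)))
    nn,l,st,_=cv2.connectedComponentsWithStats(k);i=1+st[1:,4].argmax();x,yy,w,h=st[i,:4]
    print(n,(x+x0,yy+y0,w,h),"spot centre",W((x+x0+w/2-.5,yy+y0+h/2-.5),20))
top=cv2.imread("pics/t4.png");cv2.imwrite("pics/t4c.png",cv2.resize(top[120:300,80:400],None,fx=2.4,fy=2.4,interpolation=cv2.INTER_CUBIC))
```

```text
[ 527.2 -127.2] [ 659.7 -146.2] 133.8553323554949 -8.160369535446735
[602.17957378 -75.82270915]
[ 6.12967340e+02 -5.92235898e-01]
[623.75510573  74.63823735]
1 (np.int32(237), np.int32(11), np.int32(57), np.int32(67)) spot centre [628.9  74.5]
2 (np.int32(234), np.int32(86), np.int32(53), np.int32(55)) spot centre [615.8  -1.9]
3 (np.int32(233), np.int32(149), np.int32(48), np.int32(37)) spot centre [604.8 -69.6]
```

View pics/t4c.png

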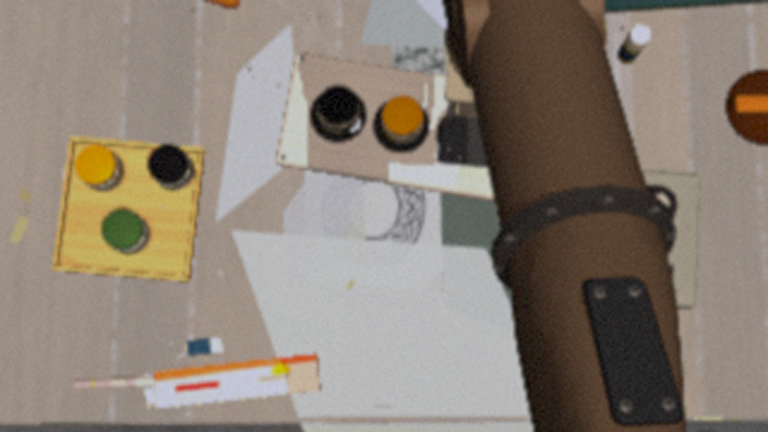

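```bash
python3 -m crank '[[-1,0,0,0,0,0,8],[-1,0,0,0,0,0,8],[-1,0,0,0,0,0,8],[-1,0,0,0,0,0,8],[-1,0,0,0,0,0,8],[-1,0,0,0,0,0,8],[-1,0,0,0,0,0,8],[-1,0,0,0,0,0,8],[-1,0,0,0,0,0,8],[-1,0,0,0,0,0,8],[-1,0,0,0,0,0,5],[-1,0,0,0,0,0,0],[-1,0,0,0,0,0,0]]'
python3 -c "
from h import *
s=get_state();print(delta(s,[437,-298,140],-94.7),s['joints'])"
```

```text
clock: 53.5
tcp_pos: [596.9, -75.9, 210.6]
tcp_rot: [[0.997, -0.067, -0.022], [-0.067, -0.998, 0.002], [-0.023, -0.001, -1.0]]
contact_force: [-0.8, 0.5, 0.3]
opening: 91.8
(array([-0.143 ,  0.2324,  0.0737]), np.float64(-93.9), np.float64(0.8318653527598485)) [  3.3287317   25.00896674  -1.598232    94.4545127    0.67347463
  61.83744205 -92.31961067]
```

```bash
python3 -m crank '[[0.65,-0.01,0.015,0,0,0.8,0.5],[0.65,-0.022,0.035,0.01,0,0,0],[0.65,-0.023,0.038,0.01,0,0,0],[0.65,-0.023,0.038,0.01,0,0,0],[0.65,-0.023,0.038,0.01,0,0,0],[0.65,-0.02,0.034,0.01,0,0,0],[0.65,-0.012,0.02,0.005,0,0,0],[0.65,-0.004,0.007,0,0,0,0],[0.65,0,0,0,0,0,0],[0.65,0,0,0,0,0,0],[0.65,0,0,0,0,0,0]]'
python3 -c "
from h import *
s=get_state();print(delta(s,[435.8,-298,80],-94.7),s['tcp_rot'].round(3))"
```

```text
clock: 54.6
tcp_pos: [441.8, -294.0, 152.1]
tcp_rot: [[0.999, -0.045, -0.009], [-0.045, -0.999, 0.005], [-0.009, -0.005, -1.0]]
contact_force: [0.7, -0.7, -0.2]
opening: 16.2
(array([-0.0052,  0.0046,  0.0721]), np.float64(-92.6), np.float64(2.131333008826047)) [[ 0.999 -0.045 -0.009]
 [-0.045 -0.999  0.005]
 [-0.009 -0.005 -1.   ]]
```

```bash
python3 -m crank '[[0.65,-0.004,0.003,0.01,-0.3,0.5,1.8],[0.65,0,0.001,0.02,0,0,0],[0.65,0,0,0.02,0,0,0],[0.65,0,0,0.01,0,0,0],[0.65,0,0,0,0,0,0],[0.65,0,0,0,0,0,0]]'
python3 - <<'E'
from h import *
s,im=shot('wrist','w14');print(s['tcp_pos'],delta(s,[435.6,-298,47],-94.7),s['tcp_rot'].round(3))
g=cv2.cvtColor(im,cv2.COLOR_BGR2GRAY);y=np.array([.082,.9966]);x=np.array([.9966,-.082])
for q in range(-30,31,3):
  print(q,[int(g[tuple(proj('wrist',[*(np.array([436,-291])+q*y+a*x),30],s)[::-1].round().astype(int))]) for a in(2,5,8,11)])
E
```

```text
clock: 55.2
tcp_pos: [445.7, -290.8, 92.8]
tcp_rot: [[0.998, -0.062, 0.007], [-0.062, -0.998, -0.0], [0.007, -0.0, -1.0]]
contact_force: [0.9, 0.2, 0.4]
opening: 16.0
[ 445.74037466 -290.81420158   92.80035249] (array([-0.01  ,  0.0078,  0.0457]), np.float64(-93.6), np.float64(1.1473643525373234)) [[ 0.998 -0.062  0.007]
 [-0.062 -0.998 -0.   ]
 [ 0.007 -0.    -1.   ]]
-30 [150, 102, 100, 101]
-27 [150, 101, 101, 102]
-24 [61, 41, 40, 54]
-21 [55, 35, 36, 48]
-18 [60, 47, 47, 47]
-15 [101, 78, 85, 55]
-12 [138, 90, 88, 56]
-9 [91, 76, 91, 55]
-6 [84, 67, 90, 37]
-3 [90, 90, 90, 37]
0 [47, 48, 74, 37]
3 [91, 90, 75, 37]
6 [36, 36, 36, 36]
9 [36, 36, 36, 36]
12 [37, 35, 36, 37]
15 [55, 36, 36, 36]
18 [36, 36, 36, 36]
21 [35, 36, 36, 37]
24 [34, 36, 36, 38]
27 [147, 100, 101, 101]
30 [148, 101, 101, 102]
```

```bash
python3 -m crank '[[0.65,-0.007,0.006,0,0,-0.2,0.8],[0.65,-0.001,0,0,0,0,0],[0.65,0,0,0.01,0,0,0],[0.65,0,0,0.01,0,0,0],[0.65,0,0,0.005,0,0,0],[0.65,0,0,0,0,0,0],[0.65,0,0,0,0,0,0]]'
python3 -c "
from h import *
s=get_state();print(delta(s,[435.6,-298,47],-94.7),s['tcp_rot'].round(3))"
```

```text
clock: 55.95
tcp_pos: [437.6, -297.6, 67.4]
tcp_rot: [[0.997, -0.078, 0.006], [-0.078, -0.997, -0.002], [0.006, 0.001, -1.0]]
contact_force: [-0.6, 0.6, 0.6]
opening: 16.0
(array([-0.0021,  0.0005,  0.0204]), np.float64(-94.5), np.float64(0.23848296743271646)) [[ 0.997 -0.078  0.006]
 [-0.078 -0.997 -0.002]
 [ 0.006  0.001 -1.   ]]
```

```bash
python3 -m crank '[[0.65,-0.002,0,0.007,0,0,0],[0.65,0,0,0.006,0,0,0],[0.65,0,0,0.004,0,0,0],[0.65,0,0,0,0,0,0],[0.65,0,0,0,0,0,0]]'
```

```text
clock: 56.45
tcp_pos: [435.7, -297.4, 48.8]
tcp_rot: [[0.997, -0.077, 0.006], [-0.077, -0.997, -0.001], [0.006, 0.001, -1.0]]
contact_force: [0.4, 0.1, 1.0]
opening: 16.5
```

```bash
python3 -m crank '[[0.65,0,0,0.0015,0,0,0],[0.65,0,-0.005,0,0,0,0],[0.65,0,-0.004,0,0,0,0],[0.65,0,-0.003,0,0,0,0],[0.65,0,-0.003,0,0,0,0],[0.65,0,-0.001,0,0,0,0],[0.65,0,0,0,0,0,0]]'
```

```text
clock: 57.15
tcp_pos: [437.4, -281.0, 47.9]
tcp_rot: [[0.997, -0.078, 0.007], [-0.078, -0.997, -0.003], [0.008, 0.003, -1.0]]
contact_force: [0.1, 0.3, -0.0]
opening: 16.1
```

```bash
python3 -m crank '[[0.65,0,-0.0015,0,0,0,0],[0.65,0,0.002,0,0,0,0],[0.65,0,0.001,-0.01,0,0,0],[0.65,0,0,-0.025,0,0,0],[0.65,0,0,-0.03,0,0,0],[0.65,0.01,0,-0.03,0,0,0],[0.65,0.015,0,-0.01,0,0,0],[0.65,0.01,0,0,0,0,0],[0.65,0,0,0,0,0,0],[0.65,0,0,0,0,0,0]]'
python3 - <<'E'
from h import *
s,im=shot('wrist','w15');print(s['tcp_pos'])
g=cv2.cvtColor(im,cv2.COLOR_BGR2GRAY);y=np.array([.082,.9966]);x=np.array([.9966,-.082])
for q in range(-27,28,3):
  print(q,[int(g[tuple(proj('wrist',[*(np.array([436,-291])+q*y+a*x),30],s)[::-1].round().astype(int))]) for a in(-3,2,5,8)])
u,v=proj('wrist',[480,-295,30],s).astype(int);cv2.imwrite('pics/w15c.png',cv2.resize(im[v-90:v+90,u-90:u+90],None,fx=2.5,fy=2.5))
E
python3 -m crank '[[0.65,0,0.03,-0.01,0,0,0],[0.65,0,0.045,0,0,0,0],[0.65,0,0.045,0,0,0,0],[0.65,0,0.045,0,0,0,0],[0.65,0,0.045,0,0,0,0],[0.65,0,0.04,0,0,0,0],[0.65,0,0.02,0,0,0,0],[0.65,0,0,0,0,0,0]]'
python3 - <<'E'
from h import *
s,im=shot('top','t5');a=cv2.resize(im[120:300,80:400],None,fx=2.4,fy=2.4,interpolation=cv2.INTER_CUBIC)
c=cv2.imread('pics/w15c.png');c=cv2.resize(c,(160,160));a[272:432,300:460]=c
cv2.imwrite('pics/t5c.png',a)
E
```

```text
clock: 58.15
tcp_pos: [471.0, -285.5, 159.9]
tcp_rot: [[0.997, -0.079, 0.006], [-0.079, -0.997, -0.003], [0.007, 0.002, -1.0]]
contact_force: [-0.0, 0.1, -0.1]
opening: 15.6
[ 471.0284941  -285.54642879  159.91739407]
-27 [144, 145, 146, 145]
-24 [58, 88, 90, 77]
-21 [55, 56, 56, 56]
-18 [80, 55, 57, 56]
-15 [92, 55, 56, 57]
-12 [80, 55, 55, 56]
-9 [50, 54, 55, 56]
-6 [54, 55, 55, 56]
-3 [130, 133, 133, 113]
0 [99, 99, 100, 114]
3 [132, 135, 135, 113]
6 [130, 135, 94, 114]
9 [81, 82, 77, 113]
12 [133, 128, 129, 112]
15 [107, 88, 89, 113]
18 [96, 97, 98, 83]
21 [51, 55, 55, 54]
24 [48, 54, 54, 56]
27 [93, 152, 152, 152]
clock: 59.0
tcp_pos: [441.1, -559.6, 159.2]
tcp_rot: [[0.997, -0.076, -0.009], [-0.076, -0.997, 0.009], [-0.01, -0.008, -1.0]]
contact_force: [-0.8, -1.3, 0.5]
opening: 16.2
```

View pics/t5c.png

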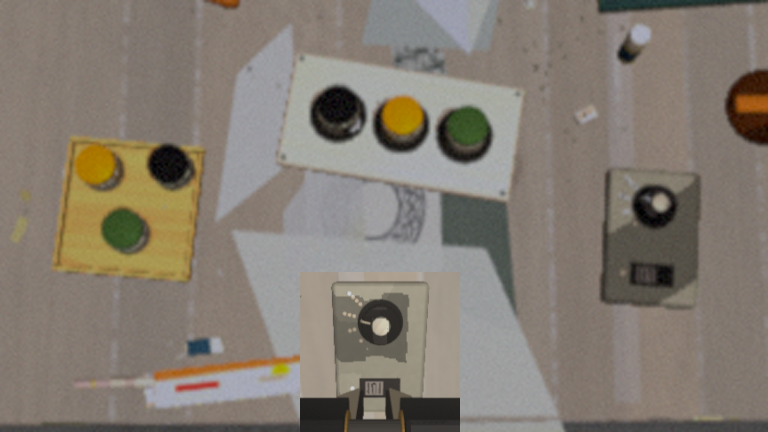

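```bash
python3 -c "
from bench import *
print(close_job())"
```

```text
the job is handed in; nothing more can be done
None
```

I did the whole job in the order asked and handed it in at about 59 s. The hand-in gives no verdict, so what follows rests on my own checks.

- **Order of work:** I slid the switch off and checked it in the wrist picture, then turned the sleeve from two dots to three. Next I stood the three finished jars in the tray, put the three waiting jars on the spots, and slid the switch back on.
- **Switch and sleeve:** In the last pictures the slider sits at the white-dot end of its slot. The sleeve's white line points at the three-dot row.
- **Jars:** All three finished jars stand clear of one another in the tray. The wrist picture put the waiting jars 1 to 4 mm from the spot centres. On the right-hand spot the jar hid part of the outline, so the outline reading (about 7 mm off) didn't agree. For that spot I relied on its 76 mm spacing from the other two. I did not re-measure after putting the switch back on, but the last top picture shows the jars in place.
- **Bystanders:** The glue stick, eraser and pencil sharpener look undisturbed. I saw no sign of a jar having been knocked aside.

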